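# Lock the coffee pods away in the vacuum canister

## Task

Unlock the lid of the clear canister (press, a quarter turn anticlockwise, lift) and lay it aside, and put every coffee pod on the worktop into the canister. Set the lid's lugs into the slots of the collar, press it down and twist it clockwise to its stop; then turn the regulator's outer ring clockwise to its stop, and after that turn the inner knob until the needle's tip is on the red mark, leaving the mugs and the sugar jar as they stand.

Things in the scene. Friction and masses are not known exactly. Their poses are not given: they have to be found in the camera images.
- station: Vacuum station fixed to the worktop: white slab 170 x 342 x 20 mm, origin under its middle, z up. 90 mm to its +y stands a clear canister (120 mm across inside) with a black bayonet collar, 166 mm across, top 128 mm above the worktop; 100 mm to its -y a round regulator pillar, radius 52 mm, white dial face on top at 60 mm. Free worktop to its right (x 0.42 to 0.50, y -0.40 to -0.33) has room for the lid.
- can_floor (a point): Centre of the canister's inner floor, 24 mm above the worktop; axes as the station's. Room for four pods in two layers of two. Behind the station and the pods, from about x = 0.62 on, stand a tall coffee brewer and a coffee maker, with a wall cabinet 0.45 m over the worktop.
- can_mouth (a point): Centre of the canister's mouth, at the top of its orange seal ring, 120 mm above the worktop; axes as the station's. The seal is sprung: it pushes up with 4 N and yields 1 mm per further newton, 6 mm at most.
- slot (a point): Centre of one of the two entry slots in the collar, 128 mm above the worktop, 75 mm from the canister axis to the station's -x; the other is opposite, to +x. Slots are 26 mm wide, with white dashes beside them, in a flange 5 mm thick, inner radius 66.5 mm. Lid pressed 3 mm or more below can_mouth (7 to 8 N): the lugs clear the flange and turn, clockwise from above only, a quarter turn to a hard stop.
- bayonet_lid: Lid, 0.2 kg: white disc, radius 63 mm, 6 mm thick; two orange lugs on its +x and -x sides, 16 mm wide, 6 mm thick, out to radius 76 mm (either fits either slot); wooden bar along its x, 64 x 18 mm, 6 to 36 mm above the underside. Origin at the centre of the underside, z up. Locked, as at the start, the underside is 3 mm below can_mouth and its x lies along the station's y.
- coarse_ring (a joint): Outer black ring of the regulator (coarse), 54 mm across, from 65 to 89 mm above the worktop. Radians, grows clockwise seen from above, 0 to a hard stop at 1.3. Stiff to turn by 0.06 N m and stays where it is left.
- fine_knob (a joint): Inner aluminium knob of the regulator (fine), 26 mm across, from 90 to 119 mm above the worktop, on the same axis; it is mounted in the ring and carried round with it. Radians relative to the ring, grows clockwise seen from above, 0 to 3.0 (stops). Turns with 0.025 N m and stays where it is left.
- mark (a joint): Where the red setting mark stands on the dial, as an angle on the dial: the needle is on the mark when coarse_ring + 0.25 * fine_knob equals this. Radians. Set for the day; it is not to be moved.
- dial_axis (a point): On the common axis of ring and knob, at the knob's top, 120 mm above the worktop; axes as the station's.
- needle_tip (a point): Tip of the black needle on the dial face, 43 mm from the dial axis, 62 mm above the worktop. The needle turns clockwise 1 rad per rad of the ring plus 0.25 rad per rad of the knob; at zero it points to the station's -y.
- mark_tip (a point): Inner end of the red mark on the rim of the dial face, 43 mm from the dial axis: the needle's tip coincides with it when set.
- mug_2: Mug with a diamond pattern, bystander, 83 mm across, 94 mm tall.
- mug_1: Mug with a blue flower pattern, bystander, 82 mm across, 91 mm tall.
- sugar_jar: Sugar jar with a red cap, bystander, 68 mm across, 100 mm tall.
- coffee_pod_0: Coffee pod, black cup, red foil; 51 mm across the foil at the top, 44 mm tall, about 38 mm across the foot, 14 g, stands on its foot; origin at the centre of its foot, z up; may be absent.
- coffee_pod_1: Coffee pod, white cup, yellow foil; 51 mm across the foil at the top, 44 mm tall, about 38 mm across the foot, 14 g, stands on its foot; origin at the centre of its foot, z up; may be absent.
- coffee_pod_2: Coffee pod, black cup, green foil; 51 mm across the foil at the top, 44 mm tall, about 38 mm across the foot, 14 g, stands on its foot; origin at the centre of its foot, z up; may be absent.
- coffee_pod_3: Coffee pod, white cup, violet foil; 51 mm across the foil at the top, 44 mm tall, about 38 mm across the foot, 14 g, stands on its foot; origin at the centre of its foot, z up; may be absent.
- coffee_pod_4: Coffee pod, black cup, orange foil; 51 mm across the foil at the top, 44 mm tall, about 38 mm across the foot, 14 g, stands on its foot; origin at the centre of its foot, z up; may be absent.
There are look-alikes about, which are no part of the job. Leave any blue or pink look-alike of the coffee_pod_0 alone.

How it is judged (in metres and radians):
On the way, in this order (a step that is already met when the one before it is completed fails the run):
1. all pods that are there lie in the canister (horizontal distance between each of coffee_pod_0, coffee_pod_1, coffee_pod_2, coffee_pod_3, coffee_pod_4 and can_floor below 0.06 m and z of coffee_pod_0 in the frame of can_floor between -0.01 and 0.09 m and z of coffee_pod_1 in the frame of can_floor between -0.01 and 0.09 m and z of coffee_pod_2 in the frame of can_floor between -0.01 and 0.09 m and z of coffee_pod_3 in the frame of can_floor between -0.01 and 0.09 m and z of coffee_pod_4 in the frame of can_floor between -0.01 and 0.09 m), for 0.2 s.
2. the lid is locked: lugs under the flange, a quarter turn from the slots (angle between the x axis of bayonet_lid and the y axis of station, either way round below 0.2 rad and horizontal distance between bayonet_lid and can_mouth below 0.006 m and z of bayonet_lid in the frame of can_mouth between -0.009 and 0.0005 m and angle between bayonet_lid's own z axis and vertical below 0.06 rad), for 0.2 s.
3. the outer ring is at its stop (value of joint coarse_ring above 1.22 rad), for 0.2 s.
4. the needle's tip is on the red mark (distance between needle_tip and mark_tip below 0.003 m), for 0.2 s.
At the end, for the whole second after the job is handed in: Every pod present lies in the canister; the lid is level and at rest with its lugs under the flange, a quarter turn from the slots (within 0.2 rad); the outer ring is at its stop (1.22 rad or more); the needle's tip is within 3 mm of the tip of the red mark (all of step 1 and all of step 2 and value of joint coarse_ring above 1.22 rad and distance between needle_tip and mark_tip below 0.003 m and linear speed of each of coffee_pod_0, coffee_pod_1, coffee_pod_2, coffee_pod_3, coffee_pod_4, bayonet_lid below 0.02 m/s); the robot touches nothing.
It fails at once if a bystander mug or the sugar jar is shifted by more than 4 cm or knocked over (distance of any of mug_1, mug_2, sugar_jar from where it was at the start of the episode above 0.04 m or angle between any of mug_1, mug_2, sugar_jar's own z axis and vertical above 0.6 rad).
Of coffee_pod_0, coffee_pod_1, coffee_pod_2, coffee_pod_3, coffee_pod_4 only 2 to 4 are there at a start; the rules pass over those that are not, and their reading is None.
At some moment in a run one of coffee_pod_0, coffee_pod_1, coffee_pod_2, coffee_pod_3, coffee_pod_4, bayonet_lid may be knocked a few centimetres aside while the robot is not near it.
Once in a run the grip may slacken for a moment while it holds something.
It also fails if it takes over 210 s, if anything falls off the work surface, if the arm or the gripper's body presses on something with over 40 N, if the wrist force passes 120 N, or if a joint passes its speed limit or range.

## Robot

A 6-joint arm with a two-finger parallel gripper is mounted at the origin on a cart in front of the work surface, level with it; the furniture and walls round the work are solid. World frame = base frame: x ahead of the robot, y to its left, z up, the work surface at z = 0. Lengths are in mm, angles in rad, forces in N, time in s.
With the tool pointing down it reaches from about 325 to 850 mm from the base axis. Payload 15.5 kg.
Tool frame: the origin (TCP) lies midway between the tips of the shut fingers; the grasp point (between the pads) lies 19 mm behind it; z points along the fingers, y is the line along which they close (so a half turn about z gives the same grasp; the last joint's range is limited). The gripper opens to 91 mm and grips with 3 to 60 N. Pads are 32 mm wide; open, the fingers measure 118 mm over their backs; the gripper's body (76 mm by 178 mm) begins 60 mm behind the grasp point.
Start: joints at [-1.321, 0.494, 1.345, -0, 1.302, -0.096], TCP at [211.845, -588.004, 213.915] pointing down, gripper open.
Joint ranges: [-2.91, 2.91], [-0.82, 2.16], [0.22, 2.67], [-1.22, 4.37], [0.12, 2.79], [-3.08, 3.08]. Speed limits (rad/s): [1.89, 1.89, 2.57, 3.01, 3.01, 3.01].

## Interface

Orientations are given as a 3x3 rotation matrix whose columns are the frame's x, y, z axes.
In Python, from plant import readout, vision, arm gives the robot as it stands.
- The arm moves only by the tool play_rows, never from a script. Its arguments are lists of equal length, an entry for each row: "xyz": the shift along the tool's x, y, z in m, a list of three; "delta_rot": the turn, a rotation vector about the tool's x, y, z in rad, a list of three; "fingers": the opening, from 0 (shut) to 1 (fully open). A call has 1 to 10 rows; each row shifts and turns the commanded pose from where the row before left it, along the tool's axes as they then stand; what a row does not reach is not made up. A row lasts 1/12 s, in which the tool goes at most 41.7 mm and 7.16 degrees, less where a joint would pass 70% of its speed; a pose out of reach is approached as far as the arm can. A call with a gripper value outside its range is refused whole. The fingers move at their own pace and stop on an object; "newtons" is the grip in N (left out, the last holds). Time passes only in rows, so rows that do not move let the fingers close. It gives the time, the measured TCP pose, the force, the opening and the grip force at its end, in the units of the state.
- readout.sense(): the state, without advancing time (a new reading comes with each control period).
- vision.camera(name): name is "side" or "top" or "wrist"; returns the picture (384x512x3 uint8, red, green, blue); there is no depth.
- vision.get_calibration(name): a dict with "mtx" (3x3 intrinsics, pixels), "R" (3x3) and "t" (3): a world point X has camera coordinates R X + t. Camera axes: x right, y down, z forward; pixel columns grow to the right and rows downward; lengths in mm; the calibration is good to about 2 mm. A picture is of the moment at which its call begins: read the wrist's pose just before it. get_calibration takes no time and is no camera call; for the wrist camera it gives the pose at the moment of the call.
- arm.hand_in(): hands the job in; it is judged then, once.
The state is a dict: "time": time; "joints": joint angles; "joint_vel": joint speeds; "joint_efforts": joint torques, N m; "ee_pos": TCP position; "tcp_rot": TCP orientation; "ft_force": force on the tool from outside, world axes, zero at the start; "torque": the same for the moment, N m; "opening": finger opening in mm; "gripper_force": force on a finger pad.
Only numpy, scipy, OpenCV 4.12 (cv2) and the standard library are available. Lean on these libraries where they do the work, as an engineer would, in place of code of your own. Each camera call takes 0.05 s, during which the arm holds its last target. There are 200 camera calls.

## Working session

There is one attempt and no reset: what is moved stays moved. The work goes in short steps, Python scripts to look and compute and a tool call to move; the robot and the scene stay as the last step left them, time stands still between calls to the robot, and variables do not carry over. Pictures are saved under pics/ and viewed, at most 14 in all, crops included, and the job is handed in when it is done.

Besides the shell and the picture viewer there is one more tool, called after "Request:" by a JSON object that holds its "op" and its "data", one argument or row to a line. play_rows: Moves the arm, as the interface text tells. Its arguments: {"type":"object","properties":{"xyz":{"type":"array"},"delta_rot":{"type":"array"},"fingers":{"type":"array"},"newtons":{"type":"number"}},"required":["xyz","delta_rot","fingers"]}

```bash
mkdir -p pics; ls; python3 - <<'E'
from plant import readout, vision, arm
import cv2,numpy as np
s=readout.sense()
print({k:np.round(v,3).tolist() for k,v in s.items()})
for n in ("side","top"):
    im=vision.camera(n); cv2.imwrite(f"pics/{n}0.png",cv2.resize(im[:,:,::-1],(800,600),interpolation=cv2.INTER_CUBIC))
    c=vision.get_calibration(n); print(n,{k:np.round(v,3).tolist() for k,v in c.items()})
E
```

```text
pics
{'time': 0.0, 'joints': [-1.321, 0.494, 1.346, -0.0, 1.303, -0.096], 'joint_vel': [0.001, 0.0, -0.001, -0.0, -0.0, 0.001], 'joint_efforts': [-0.006, -87.884, -38.185, 0.07, 0.053, -0.0], 'ee_pos': [211.729, -587.613, 213.321], 'tcp_rot': [[0.941, 0.339, -0.0], [0.339, -0.941, 0.001], [0.0, -0.001, -1.0]], 'ft_force': [0.101, 0.431, -0.996], 'torque': [0.043, 0.01, 0.012], 'gripper_force': 0.0, 'opening': 91.223}
side {'mtx': [[471.107, 0.0, 255.184], [0.0, 471.107, 186.793], [0.0, 0.0, 1.0]], 'R': [[-0.804, -0.595, 0.004], [-0.424, 0.567, -0.706], [0.418, -0.569, -0.708]], 't': [396.566, 310.387, 1354.791]}
top {'mtx': [[436.849, 0.0, 257.789], [0.0, 436.849, 190.592], [0.0, 0.0, 1.0]], 'R': [[0.072, -0.997, 0.001], [-0.974, -0.07, -0.217], [0.217, 0.014, -0.976]], 't': [-24.961, 535.659, 1736.007]}
```

View pics/top0.png

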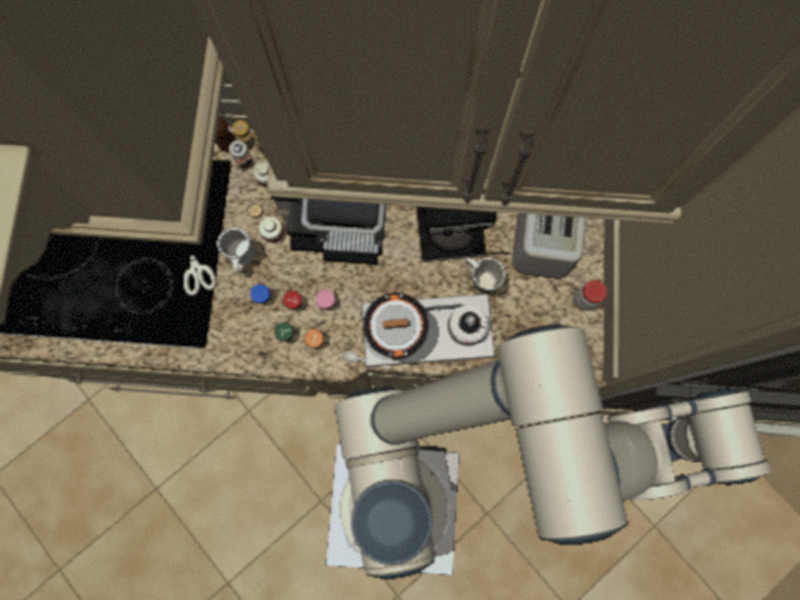

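View pics/side0.png

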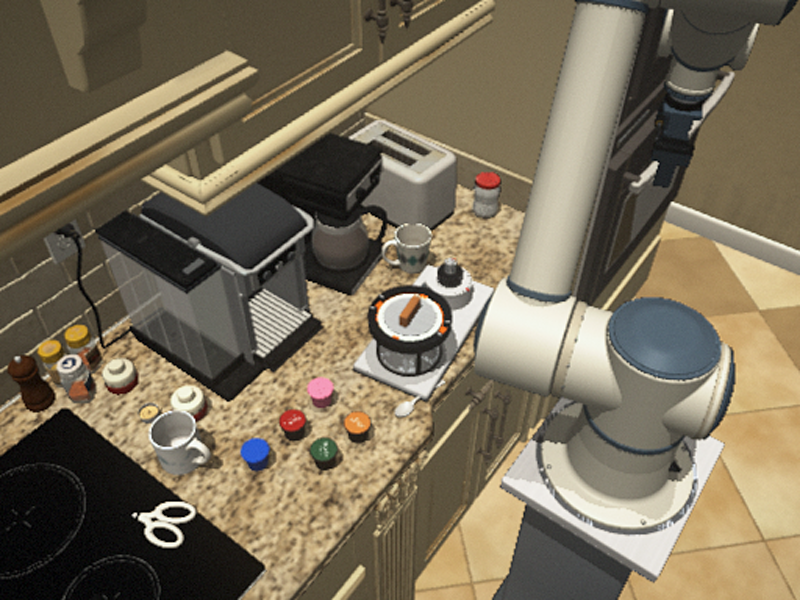

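Top view (800-px scale): red pod (292,299), green (284,331) and orange (314,338). The pods at blue (260,293) and pink (325,299) are look-alikes to leave alone. No yellow or violet pod shows. Canister (397,324), regulator (470,322).

```bash
cat > h.py <<'E'
from plant import readout, vision, arm
import cv2,numpy as np
from scipy.spatial.transform import Rotation as Ro
def world(name,u,v,z,c=None):
    c=c or vision.get_calibration(name); R,t,K=map(np.array,(c["R"],c["t"],c["mtx"]))
    d=R.T@np.linalg.solve(K,[u,v,1.]); o=-R.T@t
    return o+d*(z-o[2])/d[2]
def proj(name,X,c=None):
    c=c or vision.get_calibration(name)
    p=np.array(c["mtx"])@(np.array(c["R"])@np.array(X,float)+np.array(c["t"])); return p[:2]/p[2]
def goto(xyz,yaw,R0=None,p0=None):
    """tool-frame shift (m, in present tool axes) and yaw turn (rad about tool z) to reach tool x at world yaw, pointing down"""
    s=readout.sense(); R=np.array(s["tcp_rot"]) if R0 is None else R0; p=np.array(s["ee_pos"]) if p0 is None else p0
    c,n=np.cos(yaw),np.sin(yaw); T=np.array([[c,n,0],[n,-c,0],[0,0,-1]])
    return R.T@(np.array(xyz)-p)/1000, Ro.from_matrix(R.T@T).as_rotvec()
def snap(name,fn,box=None,grid=None):
    c=vision.get_calibration(name); im=vision.camera(name)[:,:,::-1]
    np.save(f"pics/{fn}.npy",im)
    crop(im,fn,box); return c
def crop(im,fn,box=None):
    if box: im=im[box[1]:box[3],box[0]:box[2]]
    f=min(800/im.shape[1],600/im.shape[0]); cv2.imwrite(f"pics/{fn}.png",cv2.resize(im,None,fx=f,fy=f,interpolation=cv2.INTER_CUBIC))
E
python3 - <<'E'
from h import *
k=1/1.5625
for n,u,v,z in [("red",292,298,44),("green",284,331,44),("orange",314,338,44),("blue",260,293,44),("pink",325,299,44),("can",397,324,125),("lidbar",397,323.5,153),("dial",470,320,119),("slabFL",365,365,20),("slabFR",493,357,20),("slabBR",490,295,20),("jar",594,292,100),("mug2",488,274,94),("mug1",235,243,91)]:
    print(n,np.round(world("top",u*k,v*k,z)))
for n,u,v,z in [("red",292,416,44),("green",324,445,44),("orange",357,420,44),("can",410,318,128),("dial",450,268,119)]:
    print(n,np.round(world("side",u*k,v*k,z)))
print(goto([420,-150,330],0))
E
```

```text
red [518. 307.  44.]
green [428. 318.  44.]
orange [415. 238.  44.]
blue [525. 393.  44.]
pink [521. 219.  44.]
can [453.  22. 125.]
lidbar [449.  22. 153.]
dial [ 478. -160.  119.]
slabFL [357. 100.  20.]
slabFR [ 402. -235.   20.]
slabBR [ 569. -219.   20.]
jar [ 578. -477.  100.]
mug2 [ 607. -203.   94.]
mug1 [644. 464.  91.]
red [517. 301.  44.]
green [429. 314.  44.]
orange [415. 236.  44.]
can [443.  33. 128.]
dial [ 464. -140.  119.]
(array([ 0.34426487, -0.34129839, -0.11618129]), array([-1.09344314e-03,  7.67147205e-05,  3.45792467e-01]))
```

```bash
python3 - <<'E'
from h import *
d,r=goto([440,-60,330],0.346+1.35); print(d,d/20,r)
E
```

```text
[ 0.39358582 -0.41919213 -0.11609126] [ 0.01967929 -0.02095961 -0.00580456] [-8.39257647e-04 -8.26857778e-04 -1.35020736e+00]
```

Request:
{"op": "play_rows", "data": {
  "xyz": [
    [0.02,-0.021,-0.012],
    [0.02,-0.021,-0.012],
    [0.02,-0.021,-0.012],
    [0.02,-0.021,-0.012],
    [0.02,-0.021,-0.012],
    [0.02,-0.021,-0.012],
    [0.02,-0.021,-0.012],
    [0.02,-0.021,-0.012],
    [0.02,-0.021,-0.01],
    [0.02,-0.021,-0.01]
  ],
  "delta_rot": [
    [0,0,0],
    [0,0,0],
    [0,0,0],
    [0,0,0],
    [0,0,0],
    [0,0,0],
    [0,0,0],
    [0,0,0],
    [0,0,0],
    [0,0,0]
  ],
  "fingers": [1,1,1,1,1,1,1,1,1,1]
}}

```text
time: 0.93
ee_pos: [329.0, -321.2, 330.3]
tcp_rot: [[0.941, 0.339, -0.0], [0.339, -0.941, 0.0], [-0.0, -0.0, -1.0]]
ft_force: [0.9, 0.7, 0.4]
opening: 90.9
gripper_force: 0.0
```

Request:
{"op": "play_rows", "data": {
  "xyz": [
    [0.02,-0.021,0],
    [0.02,-0.021,0],
    [0.02,-0.021,0],
    [0.02,-0.021,0],
    [0.02,-0.021,0],
    [0.02,-0.021,0],
    [0.02,-0.021,0],
    [0.02,-0.021,0],
    [0.02,-0.021,0],
    [0.02,-0.021,0]
  ],
  "delta_rot": [
    [0,0,0],
    [0,0,0],
    [0,0,0],
    [0,0,0],
    [0,0,0],
    [0,0,0],
    [0,0,0],
    [0,0,0],
    [0,0,0],
    [0,0,0]
  ],
  "fingers": [1,1,1,1,1,1,1,1,1,1]
}}

```text
time: 1.77
ee_pos: [446.0, -55.8, 329.8]
tcp_rot: [[0.941, 0.339, -0.0], [0.339, -0.941, 0.0], [-0.0, -0.0, -1.0]]
ft_force: [1.1, 0.1, 0.3]
opening: 91.3
gripper_force: 0.0
```

Request:
{"op": "play_rows", "data": {
  "xyz": [
    [0,0,0],
    [0,0,0],
    [0,0,0],
    [0,0,0],
    [0,0,0],
    [0,0,0],
    [0,0,0],
    [0,0,0],
    [0,0,0],
    [0,0,0]
  ],
  "delta_rot": [
    [0,0,-0.122],
    [0,0,-0.122],
    [0,0,-0.122],
    [0,0,-0.122],
    [0,0,-0.122],
    [0,0,-0.122],
    [0,0,-0.122],
    [0,0,-0.122],
    [0,0,-0.122],
    [0,0,-0.122]
  ],
  "fingers": [1,1,1,1,1,1,1,1,1,1]
}}

```text
time: 2.6
ee_pos: [445.6, -57.2, 329.7]
tcp_rot: [[-0.001, 1.0, -0.001], [1.0, 0.001, 0.0], [0.0, -0.001, -1.0]]
ft_force: [-0.6, -0.1, -0.8]
opening: 91.2
gripper_force: 0.0
```

```bash
python3 - <<'E'
from h import *
s=readout.sense(); print(s["ee_pos"],s["joints"],np.round(s["tcp_rot"],3).tolist())
c=snap("wrist","w1"); print({k:np.round(v,3).tolist() for k,v in c.items()})
for X in [(448,25,128),(470,-155,119)]: print(proj("wrist",X,c))
E
```

```text
[445.61232351 -57.23047689 329.69720591] [-2.60791104e-01  1.33075893e-01  1.56506458e+00  1.02927886e-05
  1.44401488e+00 -2.61865127e-01] [[-0.001, 1.0, -0.001], [1.0, 0.001, 0.0], [0.0, -0.001, -1.0]]
{'mtx': [[312.109, 0.0, 254.176], [0.0, 312.109, 195.44], [0.0, 0.0, 1.0]], 'R': [[1.0, -0.001, -0.0], [-0.001, -0.964, 0.267], [-0.0, -0.267, -0.964]], 't': [-446.104, -117.022, 486.861]}
[255.82138232 101.64651296]
[272.27604935 243.6488163 ]
```

View pics/w1.png

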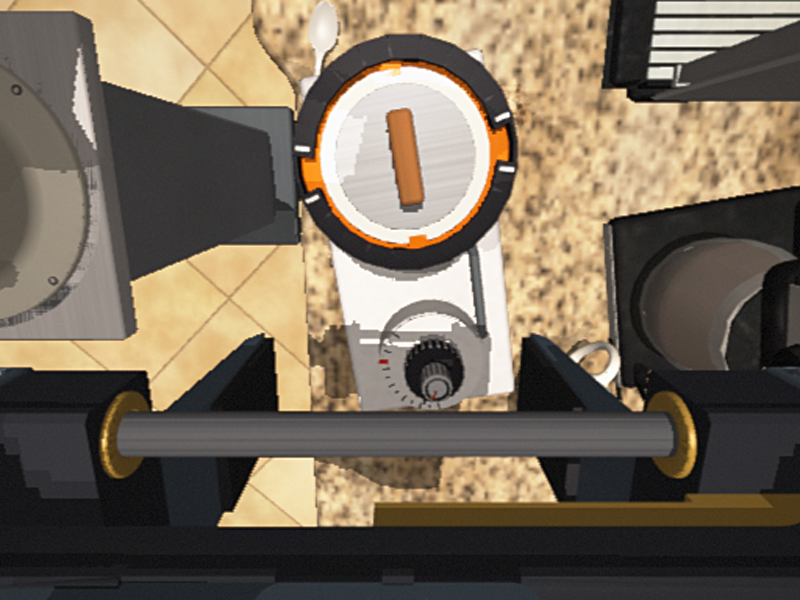

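Wrist view: collar centre about (407,152), bar ends (398,110) and (413,206), slots at (311,174) and (503,143). Knob top is about (435,385), red mark at (383,361).

```bash
python3 - <<'E'
from h import *
k=1/1.5625
P={}
for n,u,v,z in [("collar",407,152,128),("colL",296,152,128),("colR",518,152,128),("colT",407,34,128),("colB",407,270,128),("bar1",398,110,153),("bar2",413,206,153),("slotL",311,174,128),("slotR",503,143,128),("knob",435,386,119),("mark",385,361,62)]:
    P[n]=world("wrist",u*k,v*k,z); print(n,np.round(P[n],1))
f=lambda a,b:np.arctan2(*(P[a]-P[b])[:2])
print("bar yaw",-f("bar1","bar2")," slot yaw",np.arctan2(*(P["slotR"]-P["slotL"])[1::-1]), "centers",-f("collar","knob"))
m=P["mark"]-P["knob"]; print(m,np.hypot(*m[:2]))
E
```

```text
collar [452.4  29.8 128. ]
colL [371.5  29.  128. ]
colR [533.3  30.6 128. ]
colT [451.2 107.2 128. ]
colB [453.7 -57.7 128. ]
bar1 [445.5  55.6 153. ]
bar2 [456.6  -7.1 153. ]
slotL [381.8  13.6 128. ]
slotR [521.9  36.7 128. ]
knob [ 479.2 -159.6  119. ]
mark [ 435.3 -160.2   62. ]
bar yaw 0.17598040732193748  slot yaw 0.16332620271913031 centers 0.14089716098115437
[-43.89056778  -0.64989686 -57.        ] 43.8953790927452
```

Request:
{"op": "play_rows", "data": {
  "xyz": [
    [0.04,0.003,0.01],
    [0.042,0.003,0.02],
    [0,0,0],
    [0,0,0],
    [0,0,0.03],
    [0,0,0.03],
    [0,0,0.03],
    [0,0,0.03],
    [0,0,0.02],
    [0,0,0]
  ],
  "delta_rot": [
    [0,0,0],
    [0,0,0],
    [0,0,-0.08],
    [0,0,-0.08],
    [0,0,0],
    [0,0,0],
    [0,0,0],
    [0,0,0],
    [0,0,0],
    [0,0,0]
  ],
  "fingers": [0.5,0.5,0.5,0.5,0.5,0.5,0.5,0.5,0.5,0.5]
}}

```text
time: 3.48
ee_pos: [449.6, 20.4, 158.8]
tcp_rot: [[-0.151, 0.988, -0.006], [0.988, 0.151, 0.001], [0.001, -0.006, -1.0]]
ft_force: [-1.0, 0.3, 0.0]
opening: 45.6
gripper_force: 0.0
```

```bash
python3 - <<'E'
from h import *
print(goto([451.5,24.8,127],1.726)); s=readout.sense(); print(s["ee_pos"],s["ft_force"],s["opening"])
E
```

```text
(array([0.00400997, 0.00276156, 0.03178307]), array([-0.00598876, -0.00145528, -0.00312124]))
[449.57301909  20.40136624 158.79320966] [-1.04283207  0.30776746  0.02345851] 45.57758617700724
```

Request:
{"op": "play_rows", "data": {
  "xyz": [
    [0.002,0.001,0.01],
    [0.001,0.001,0.01],
    [0,0,0.01],
    [0,0,0],
    [0,0,0],
    [0,0,0],
    [0,0,0],
    [0,0,0],
    [0,0,0],
    [0,0,0]
  ],
  "delta_rot": [
    [0,0,0],
    [0,0,0],
    [0,0,0],
    [0,0,0],
    [0,0,0],
    [0,0,0],
    [0,0,0],
    [0,0,0],
    [0,0,0],
    [0,0,0]
  ],
  "fingers": [0.5,0.5,0.5,0,0,0,0,0,0,0],
  "newtons": 50
}}

```text
time: 4.32
ee_pos: [453.0, 23.4, 132.6]
tcp_rot: [[-0.155, 0.988, -0.0], [0.988, 0.155, -0.0], [-0.0, -0.0, -1.0]]
ft_force: [-4.3, -1.0, 7.5]
opening: 17.7
gripper_force: 49.9
```

```bash
python3 - <<'E'
from h import *
s=readout.sense(); print(s["ee_pos"],s["ft_force"],s["torque"],s["opening"],s["gripper_force"])
E
```

```text
[453.01800896  23.38896076 132.60808879] [-4.32814678 -0.96174359  7.54206718] [-0.20707179  0.73480152  0.59069819] 17.714656745514002 49.93382692337036
```

Request:
{"op": "play_rows", "data": {
  "xyz": [
    [0,0,0.002],
    [0,0,0.001],
    [0,0,0],
    [0,0,0],
    [0,0,0],
    [0,0,0],
    [0,0,0],
    [0,0,0],
    [0,0,0],
    [0,0,0]
  ],
  "delta_rot": [
    [0,0,0],
    [0,0,0],
    [0,0,-0.1],
    [0,0,-0.1],
    [0,0,-0.12],
    [0,0,-0.12],
    [0,0,-0.12],
    [0,0,-0.12],
    [0,0,-0.12],
    [0,0,-0.12]
  ],
  "fingers": [0,0,0,0,0,0,0,0,0,0]
}}

```text
time: 5.15
ee_pos: [454.1, 23.5, 129.9]
tcp_rot: [[-0.882, 0.471, 0.002], [0.471, 0.882, -0.0], [-0.001, 0.001, -1.0]]
ft_force: [-0.4, 0.4, 7.4]
opening: 17.6
gripper_force: 50.0
```

Request:
{"op": "play_rows", "data": {
  "xyz": [
    [0,0,0],
    [0,0,0],
    [0,0,0],
    [0,0,0],
    [0,0,0],
    [0,0,0],
    [0,0,0]
  ],
  "delta_rot": [
    [0,0,-0.12],
    [0,0,-0.12],
    [0,0,-0.12],
    [0,0,-0.12],
    [0,0,-0.12],
    [0,0,-0.05],
    [0,0,0]
  ],
  "fingers": [0,0,0,0,0,0,0]
}}

```text
time: 5.73
ee_pos: [453.6, 23.9, 129.8]
tcp_rot: [[-0.988, -0.157, 0.001], [-0.157, 0.988, 0.001], [-0.001, 0.001, -1.0]]
ft_force: [-2.0, 5.7, 9.0]
opening: 17.8
gripper_force: 50.0
```

```bash
python3 - <<'E'
from h import *
s=readout.sense(); R=np.array(s["tcp_rot"]); print(s["ee_pos"],s["ft_force"],s["torque"],s["opening"],s["gripper_force"],np.arctan2(R[1,0],R[0,0]))
E
```

```text
[453.64771735  23.8675507  129.787967  ] [-2.02153199  5.72307116  9.04439491] [ 0.9385327   0.32991026 -0.11666295] 17.81605417484389 49.97305512428284 -2.9843802137009297
```

Request:
{"op": "play_rows", "data": {
  "xyz": [
    [0,0,-0.004],
    [0,0,-0.005],
    [0,0,-0.005],
    [0,0,-0.006],
    [0,0,-0.01],
    [0,0,-0.02],
    [0,0,-0.03],
    [0,0,-0.03],
    [0,0,-0.03],
    [0,0,0]
  ],
  "delta_rot": [
    [0,0,0],
    [0,0,0],
    [0,0,0],
    [0,0,0],
    [0,0,0],
    [0,0,0],
    [0,0,0],
    [0,0,0],
    [0,0,0],
    [0,0,0]
  ],
  "fingers": [0,0,0,0,0,0,0,0,0,0]
}}

```text
time: 6.57
ee_pos: [455.7, 23.1, 274.7]
tcp_rot: [[-0.988, -0.153, 0.008], [-0.153, 0.988, -0.001], [-0.008, -0.002, -1.0]]
ft_force: [1.1, 1.3, -0.9]
opening: 18.0
gripper_force: 50.0
```

```bash
python3 - <<'E'
from h import *
c=snap("wrist","w2"); print(goto([462,-368,60],3.297))
E
```

```text
(array([ 0.05415009, -0.38730371,  0.2123565 ]), array([-0.00169005,  0.00566738, -0.00148584]))
```

View pics/w2.png

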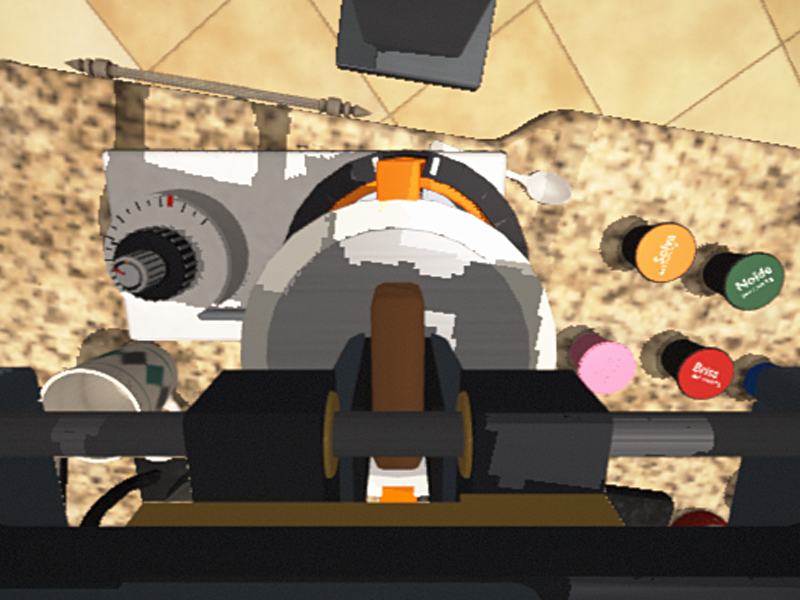

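The lid is free and held level by its bar. Pods at red (706,374), green (755,281), orange (665,252), with pink at (607,366). Next I carry the lid to the free spot.

Request:
{"op": "play_rows", "data": {
  "xyz": [
    [0.005,-0.039,0],
    [0.005,-0.039,0],
    [0.005,-0.039,0],
    [0.005,-0.039,0],
    [0.005,-0.039,0],
    [0.005,-0.039,0],
    [0.006,-0.038,0],
    [0.006,-0.038,0],
    [0.006,-0.038,0],
    [0.006,-0.038,0]
  ],
  "delta_rot": [
    [0,0,0],
    [0,0,0],
    [0,0,0],
    [0,0,0],
    [0,0,0],
    [0,0,0],
    [0,0,0],
    [0,0,0],
    [0,0,0],
    [0,0,0]
  ],
  "fingers": [0,0,0,0,0,0,0,0,0,0]
}}

```text
time: 7.45
ee_pos: [458.3, -367.9, 267.8]
tcp_rot: [[-0.988, -0.153, -0.001], [-0.153, 0.988, 0.001], [0.001, 0.001, -1.0]]
ft_force: [1.7, 0.3, -2.1]
opening: 17.5
gripper_force: 50.0
```

Request:
{"op": "play_rows", "data": {
  "xyz": [
    [0,0,0.01],
    [0,0,0.035],
    [0,0,0.035],
    [0,0,0.035],
    [0,0,0.035],
    [0,0,0.035],
    [0,0,0.02],
    [0,0,0.01],
    [0,0,0],
    [0,0,0]
  ],
  "delta_rot": [
    [0,0,0],
    [0,0,0],
    [0,0,0],
    [0,0,0],
    [0,0,0],
    [0,0,0],
    [0,0,0],
    [0,0,0],
    [0,0,0],
    [0,0,0]
  ],
  "fingers": [0,0,0,0,0,0,0,0,0,0]
}}

```text
time: 8.28
ee_pos: [459.3, -366.2, 54.2]
tcp_rot: [[-0.988, -0.154, -0.0], [-0.154, 0.988, 0.0], [0.0, 0.0, -1.0]]
ft_force: [0.0, -0.3, -1.4]
opening: 17.4
gripper_force: 50.0
```

```bash
python3 - <<'E'
from h import *
print(goto([462,-368,14],3.297),readout.sense()["ft_force"])
E
```

```text
(array([-0.00242462, -0.00218464,  0.04019488]), array([ 0.00031292, -0.00035761, -0.00121938])) [ 0.01667569 -0.3119026  -1.39112021]
```

Request:
{"op": "play_rows", "data": {
  "xyz": [
    [0,0,0.012],
    [0,0,0.012],
    [0,0,0.006],
    [0,0,0.004],
    [0,0,0.003],
    [0,0,0.002],
    [0,0,0],
    [0,0,0]
  ],
  "delta_rot": [
    [0,0,0],
    [0,0,0],
    [0,0,0],
    [0,0,0],
    [0,0,0],
    [0,0,0],
    [0,0,0],
    [0,0,0]
  ],
  "fingers": [0,0,0,0,0,0,0,0]
}}

```text
time: 8.95
ee_pos: [459.9, -366.4, 15.9]
tcp_rot: [[-0.988, -0.153, 0.001], [-0.153, 0.988, -0.001], [-0.001, -0.001, -1.0]]
ft_force: [1.7, 3.1, 6.6]
opening: 17.3
gripper_force: 50.0
```

Request:
{"op": "play_rows", "data": {
  "xyz": [
    [0,0,0],
    [0,0,0],
    [0,0,0],
    [0,0,-0.01],
    [0,0,-0.03],
    [0,0,-0.04],
    [0,0,-0.04],
    [0,0,-0.04],
    [0,0,-0.04],
    [0,0,-0.04]
  ],
  "delta_rot": [
    [0,0,0],
    [0,0,0],
    [0,0,0],
    [0,0,0],
    [0,0,0],
    [0,0,0],
    [0,0,0],
    [0,0,0],
    [0,0,0],
    [0,0,0]
  ],
  "fingers": [0.5,0.5,0.5,0.5,0.5,0.5,0.5,0.5,0.5,0.5]
}}

```text
time: 9.78
ee_pos: [458.8, -365.8, 258.1]
tcp_rot: [[-0.988, -0.154, 0.0], [-0.154, 0.988, -0.0], [-0.0, -0.0, -1.0]]
ft_force: [1.7, -0.5, -0.2]
opening: 45.6
gripper_force: 0.0
```

Request:
{"op": "play_rows", "data": {
  "xyz": [
    [-0.006,0.037,-0.01],
    [-0.006,0.037,-0.01],
    [-0.006,0.037,-0.01],
    [-0.006,0.037,-0.01],
    [-0.006,0.037,-0.01],
    [-0.006,0.037,0],
    [-0.006,0.037,0],
    [-0.006,0.037,0],
    [-0.006,0.037,0],
    [-0.006,0.037,0]
  ],
  "delta_rot": [
    [0,0,0],
    [0,0,0],
    [0,0,0],
    [0,0,0],
    [0,0,0],
    [0,0,0],
    [0,0,0],
    [0,0,0],
    [0,0,0],
    [0,0,0]
  ],
  "fingers": [0.75,0.75,0.75,0.75,0.75,0.75,0.75,0.75,0.75,0.75]
}}

```text
time: 10.62
ee_pos: [461.1, 10.4, 305.9]
tcp_rot: [[-0.988, -0.153, 0.001], [-0.153, 0.988, -0.0], [-0.001, -0.0, -1.0]]
ft_force: [1.6, 0.0, 0.6]
opening: 68.5
gripper_force: 0.0
```

Request:
{"op": "play_rows", "data": {
  "xyz": [
    [-0.006,0.037,0],
    [-0.006,0.037,0],
    [-0.006,0.037,0],
    [-0.006,0.037,0],
    [-0.006,0.037,0],
    [0,0,0],
    [0,0,0],
    [0,0,0],
    [0,0,0],
    [0,0,0]
  ],
  "delta_rot": [
    [0,0,0],
    [0,0,0],
    [0,0,0],
    [0,0,0],
    [0,0,0],
    [0,0,0.115],
    [0,0,0.115],
    [0,0,0.115],
    [0,0,0.115],
    [0,0,0.115]
  ],
  "fingers": [0.75,0.75,0.75,0.75,0.75,0.75,0.75,0.75,0.75,0.75]
}}

```text
time: 11.45
ee_pos: [462.6, 196.0, 305.7]
tcp_rot: [[-0.911, 0.413, 0.0], [0.413, 0.911, -0.0], [-0.0, 0.0, -1.0]]
ft_force: [-0.5, 0.1, 0.8]
opening: 68.1
gripper_force: 0.0
```

Request:
{"op": "play_rows", "data": {
  "xyz": [
    [0,0,0],
    [0,0,0],
    [0,0,0],
    [0,0,0],
    [0,0,0],
    [0,0,0],
    [0,0,0],
    [0,0,0],
    [0,0,0],
    [0,0,0]
  ],
  "delta_rot": [
    [0,0,0.115],
    [0,0,0.115],
    [0,0,0.115],
    [0,0,0.115],
    [0,0,0.115],
    [0,0,0.115],
    [0,0,0.115],
    [0,0,0.115],
    [0,0,0.115],
    [0,0,0.115]
  ],
  "fingers": [0.75,0.75,0.75,0.75,0.75,0.75,0.75,0.75,0.75,0.75]
}}

```text
time: 12.28
ee_pos: [462.7, 195.9, 305.8]
tcp_rot: [[0.006, 1.0, 0.0], [1.0, -0.006, 0.0], [0.0, 0.0, -1.0]]
ft_force: [-0.6, 0.5, 0.2]
opening: 68.2
gripper_force: 0.0
```

```bash
python3 - <<'E'
from h import *
c=snap("wrist","w3"); import pickle; pickle.dump(c,open("w3.pkl","wb"))
im=np.load("pics/w3.npy"); print(readout.sense()["ee_pos"])
E
```

```text
[462.7275995  195.8919489  305.77978475]
```

View pics/w3.png

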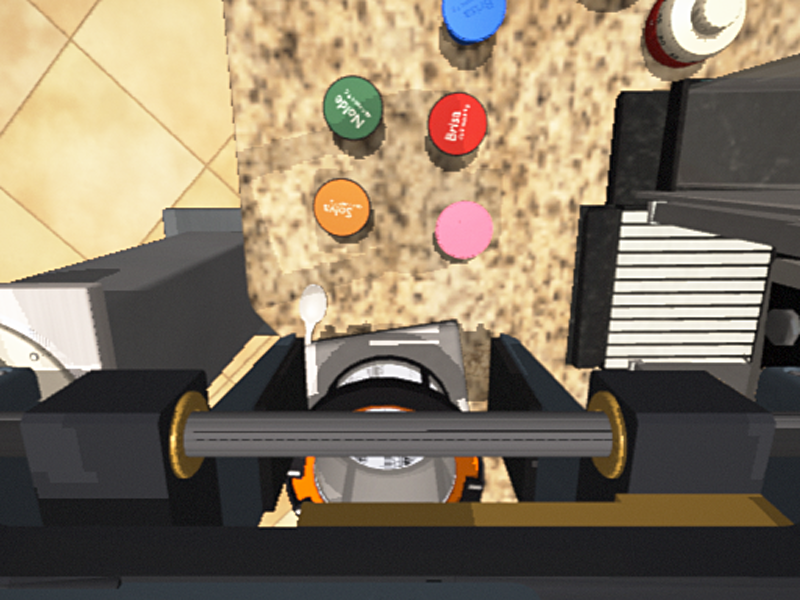

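The view shows five pod shapes. Orange (342,208), green (353,107) and red (458,124) match the described foils (orange "Solva", green "Nolde", red "Brisa"). Blue (474,12) and pink (464,230) are the look-alikes and stay.

```bash
python3 - <<'E'
from h import *
import pickle; c=pickle.load(open("w3.pkl","rb")); k=1/1.5625
for n,u,v in [("orange",342,207),("green",353,106),("red",458,123),("pink",464,230)]: print(n,world("wrist",u*k,v*k,44,c).round(1))
print(world("wrist",565*k,350*k,100,c))
w=[world("wrist",342*k,207*k,44,c)]
crop(np.load("pics/w3.npy"),"w3c",(190,40,330,160))
print(goto([w[0][0],w[0][1],80],np.pi/2))
E
```

```text
orange [415.7 239.5  44. ]
green [427.8 321.5  44. ]
red [515.  307.7  44. ]
pink [522.6 218.8  44. ]
[600.85606857 126.62272155 100.        ]
(array([ 0.04291365, -0.0478156 ,  0.22576351]), array([ 4.26169821e-04, -9.09740195e-05, -1.51748146e-02]))
```

View pics/w3c.png

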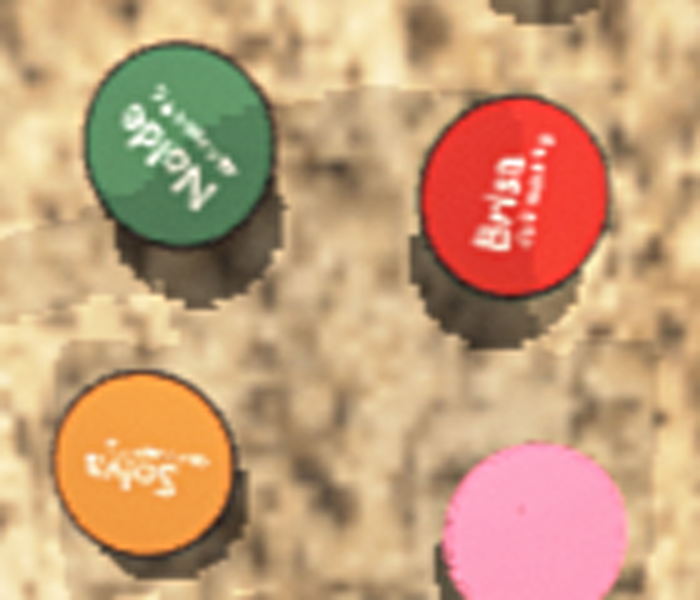

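Request:
{"op": "play_rows", "data": {
  "xyz": [
    [0.02,-0.024,0.03],
    [0.023,-0.024,0.035],
    [0,0,0.038],
    [0,0,0.038],
    [0,0,0.038],
    [0,0,0.038],
    [0,0,0.03],
    [0,0,0.02],
    [0,0,0],
    [0,0,0]
  ],
  "delta_rot": [
    [0,0,0],
    [0,0,0],
    [0,0,0],
    [0,0,0],
    [0,0,0],
    [0,0,0],
    [0,0,0],
    [0,0,0],
    [0,0,0],
    [0,0,0]
  ],
  "fingers": [0.75,0.75,0.75,0.75,0.75,0.75,0.75,0.75,0.75,0.75]
}}

```text
time: 13.17
ee_pos: [418.9, 235.0, 44.1]
tcp_rot: [[-0.002, 1.0, -0.001], [1.0, 0.002, -0.001], [-0.001, -0.001, -1.0]]
ft_force: [-0.2, 0.1, 1.1]
opening: 68.5
gripper_force: 0.0
```

```bash
python3 - <<'E'
from h import *
print(goto([415.7,239.5,28],np.pi/2))
E
```

```text
(array([ 0.00454469, -0.00318458,  0.01608904]), array([-0.00147607,  0.00061318,  0.00182981]))
```

Request:
{"op": "play_rows", "data": {
  "xyz": [
    [0.003,-0.002,0.006],
    [0,0,0.006],
    [0,0,0],
    [0,0,0],
    [0,0,0],
    [0,0,0],
    [0,0,0],
    [0,0,0]
  ],
  "delta_rot": [
    [0,0,0],
    [0,0,0],
    [0,0,0],
    [0,0,0],
    [0,0,0],
    [0,0,0],
    [0,0,0],
    [0,0,0]
  ],
  "fingers": [0.75,0.75,0.75,0,0,0,0,0],
  "newtons": 20
}}

```text
time: 13.83
ee_pos: [417.5, 238.2, 32.3]
tcp_rot: [[-0.0, 1.0, 0.001], [1.0, 0.0, 0.0], [0.0, 0.001, -1.0]]
ft_force: [-0.7, -0.2, 6.0]
opening: 48.3
gripper_force: 20.0
```

```bash
python3 - <<'E'
from h import *
p=readout.sense()["ee_pos"]; print(goto([450,p[1],p[2]],np.pi/2))
for yaw in (np.pi/2,):
  print(goto([451.5,24.8+26,p[2]+170],yaw))
E
```

```text
(array([-9.38287024e-07,  3.25155840e-02,  2.18909891e-05]), array([ 6.73249882e-04, -2.71635978e-04,  2.87650896e-05]))
(array([-0.18734838,  0.03412466, -0.17002796]), array([ 6.73249882e-04, -2.71635978e-04,  2.87650896e-05]))
```

Request:
{"op": "play_rows", "data": {
  "xyz": [
    [0,0,-0.015],
    [0,0,-0.035],
    [0,0,-0.04],
    [0,0,-0.04],
    [0,0,-0.04],
    [-0.037,0.007,0],
    [-0.037,0.007,0],
    [-0.037,0.007,0],
    [-0.037,0.007,0],
    [-0.037,0.007,0]
  ],
  "delta_rot": [
    [0,0,0],
    [0,0,0],
    [0,0,0],
    [0,0,0],
    [0,0,0],
    [0,0,0],
    [0,0,0],
    [0,0,0],
    [0,0,0],
    [0,0,0]
  ],
  "fingers": [0,0,0,0,0,0,0,0,0,0]
}}

```text
time: 14.67
ee_pos: [452.1, 51.4, 202.2]
tcp_rot: [[-0.0, 1.0, 0.0], [1.0, 0.0, 0.0], [0.0, 0.0, -1.0]]
ft_force: [1.4, -0.5, -0.5]
opening: 48.3
gripper_force: 20.0
```

Request:
{"op": "play_rows", "data": {
  "xyz": [
    [0,0,0],
    [0,0,0],
    [0,0,0]
  ],
  "delta_rot": [
    [0,0,0],
    [0,0,0],
    [0,0,0]
  ],
  "fingers": [0,0,0]
}}

```text
time: 14.92
ee_pos: [452.0, 53.2, 201.9]
tcp_rot: [[0.001, 1.0, -0.0], [1.0, -0.001, 0.0], [0.0, -0.0, -1.0]]
ft_force: [0.2, 0.6, -0.4]
opening: 48.3
gripper_force: 20.0
```

```bash
python3 - <<'E'
from h import *
print(goto([452.5,50.5,60],np.pi/2),readout.sense()["opening"])
snap("wrist","w4")
E
```

```text
(array([-0.00268737,  0.00060886,  0.14191564]), array([-0.0004094 , -0.00023347, -0.00100624])) 48.30656235160974
```

View pics/w4.png

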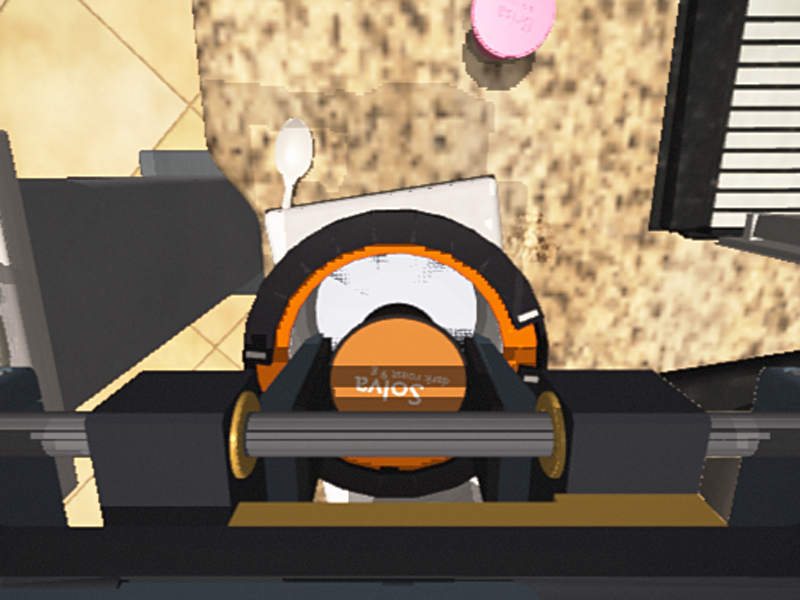

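The pod is held centred over the open, empty canister. I'll lower it now.

Request:
{"op": "play_rows", "data": {
  "xyz": [
    [-0.003,0.001,0.03],
    [0,0,0.035],
    [0,0,0.03],
    [0,0,0.02],
    [0,0,0.015],
    [0,0,0.008],
    [0,0,0.004],
    [0,0,0],
    [0,0,0]
  ],
  "delta_rot": [
    [0,0,0],
    [0,0,0],
    [0,0,0],
    [0,0,0],
    [0,0,0],
    [0,0,0],
    [0,0,0],
    [0,0,0],
    [0,0,0]
  ],
  "fingers": [0,0,0,0,0,0,0,0,0]
}}

```text
time: 15.72
ee_pos: [453.6, 50.5, 60.6]
tcp_rot: [[-0.001, 1.0, 0.001], [1.0, 0.001, 0.0], [0.0, 0.001, -1.0]]
ft_force: [-0.6, 1.2, 0.1]
opening: 48.5
gripper_force: 20.0
```

```bash
python3 - <<'E'
from h import *
s=readout.sense();print(s["ee_pos"],s["ft_force"],s["opening"])
E
```

```text
[453.57110912  50.53521585  60.56142179] [-0.60774529  1.16231963  0.09479533] 48.48130465660349
```

Request:
{"op": "play_rows", "data": {
  "xyz": [
    [0,0,0],
    [0,0,0],
    [0,0,0],
    [0,0,-0.01],
    [0,0,-0.03],
    [0,0,-0.04],
    [0,0,-0.04],
    [0,0,-0.04],
    [0,0,0],
    [0,0,0]
  ],
  "delta_rot": [
    [0,0,0],
    [0,0,0],
    [0,0,0],
    [0,0,0],
    [0,0,0],
    [0,0,0],
    [0,0,0],
    [0,0,0],
    [0,0,0],
    [0,0,0]
  ],
  "fingers": [0.62,0.62,0.62,0.62,0.62,0.62,0.62,0.62,0.62,0.62]
}}

```text
time: 16.55
ee_pos: [454.6, 50.1, 222.4]
tcp_rot: [[0.0, 1.0, 0.006], [1.0, -0.0, -0.0], [-0.0, 0.006, -1.0]]
ft_force: [0.2, 0.5, -0.7]
opening: 56.5
gripper_force: 0.0
```

Request:
{"op": "play_rows", "data": {
  "xyz": [
    [0.036,-0.004,0],
    [0.036,-0.004,0],
    [0.036,-0.004,0],
    [0.036,-0.004,0],
    [0.036,-0.004,0],
    [0.036,-0.005,0],
    [0,0,0],
    [0,0,0]
  ],
  "delta_rot": [
    [0,0,0],
    [0,0,0],
    [0,0,0],
    [0,0,0],
    [0,0,0],
    [0,0,0],
    [0,0,0],
    [0,0,0]
  ],
  "fingers": [0.75,0.75,0.75,0.75,0.75,0.75,0.75,0.75]
}}

```text
time: 17.22
ee_pos: [427.2, 267.4, 218.8]
tcp_rot: [[-0.003, 1.0, -0.002], [1.0, 0.003, -0.001], [-0.001, -0.002, -1.0]]
ft_force: [-0.7, -0.8, -0.3]
opening: 68.5
gripper_force: 0.0
```

```bash
cat >> h.py <<'E'
HUE={"red":(176,4),"orange":(8,22),"green":(60,85)}
def pods(im,c,z=44,col=None):
    """foil centres by hue (im is BGR)"""
    hsv=cv2.cvtColor(np.ascontiguousarray(im),cv2.COLOR_BGR2HSV); h,s,v=cv2.split(hsv); out={}
    for n,(a,b) in HUE.items():
        m=((h>=a)|(h<=b)) if a>b else ((h>=a)&(h<=b))
        m=(m&(s>120)&(v>60)).astype(np.uint8)
        m=cv2.morphologyEx(m,cv2.MORPH_CLOSE,np.ones((7,7)))
        k,l,st,ce=cv2.connectedComponentsWithStats(m)
        out[n]=[(st[i,4],ce[i].round(1).tolist(),world("wrist",*ce[i],z,c)[:2].round(1).tolist()) for i in range(1,k) if st[i,4]>500]
    return out
E
python3 - <<'E'
from h import *
print(readout.sense()["ee_pos"])
c=snap("wrist","w5"); print(pods(np.load("pics/w5.npy"),c))
import pickle; print(pods(np.load("pics/w3.npy"),pickle.load(open("w3.pkl","rb"))))
E
```

```text
[427.20237018 267.40380639 218.79787   ]
{'red': [(np.int32(632), [485.0, 68.3], [665.4, 382.1]), (np.int32(1575), [332.9, 141.0], [513.7, 307.7])], 'orange': [(np.int32(725), [117.2, 278.1], [257.7, 138.9]), (np.int32(715), [391.3, 278.2], [597.6, 139.5]), (np.int32(5314), [355.7, 327.8], [559.9, 67.1])], 'green': []}
{'red': [(np.int32(1171), [292.2, 78.9], [513.8, 307.4])], 'orange': [(np.int32(1050), [218.3, 132.3], [414.8, 239.8]), (np.int32(696), [117.4, 277.9], [250.0, 19.2]), (np.int32(695), [390.9, 278.1], [674.4, 15.5]), (np.int32(6081), [340.6, 325.4], [602.0, -70.0])], 'green': []}
```

```bash
sed -i 's/s>120/s>70/; s/(60,85)/(55,90)/' h.py; python3 - <<'E'
from h import *
c=vision.get_calibration("wrist"); print(pods(np.load("pics/w5.npy"),c)["green"]); print(goto([427.8,321.5,30],np.pi/2))
E
```

```text
[(np.int32(1553), [253.6, 128.7], [427.1, 319.6])]
(array([0.05544264, 0.00071389, 0.18889197]), array([-0.0015813 ,  0.00093591,  0.00159548]))
```

Request:
{"op": "play_rows", "data": {
  "xyz": [
    [0.027,0,0.03],
    [0.027,0,0.035],
    [0,0,0.035],
    [0,0,0.035],
    [0,0,0.03],
    [0,0,0.018],
    [0,0,0.005],
    [0,0,0],
    [0,0,0],
    [0,0,0]
  ],
  "delta_rot": [
    [0,0,0],
    [0,0,0],
    [0,0,0],
    [0,0,0],
    [0,0,0],
    [0,0,0],
    [0,0,0],
    [0,0,0],
    [0,0,0],
    [0,0,0]
  ],
  "fingers": [0.75,0.75,0.75,0.75,0.75,0.75,0.75,0.75,0.75,0.75]
}}

```text
time: 18.1
ee_pos: [429.1, 318.6, 35.3]
tcp_rot: [[0.001, 1.0, 0.002], [1.0, -0.001, 0.001], [0.001, 0.002, -1.0]]
ft_force: [0.5, -0.3, -0.9]
opening: 68.2
gripper_force: 0.0
```

```bash
python3 - <<'E'
from h import *
print(goto([427.5,320.5,30],np.pi/2))
E
```

```text
(array([ 0.0019112 , -0.00160744,  0.00529353]), array([ 0.00171004, -0.00096577, -0.00061054]))
```

Request:
{"op": "play_rows", "data": {
  "xyz": [
    [0.001,-0.001,0.004],
    [0,0,0],
    [0,0,0],
    [0,0,0],
    [0,0,0],
    [0,0,-0.01],
    [0,0,-0.035],
    [0,0,-0.04],
    [0,0,-0.04],
    [0,0,-0.04]
  ],
  "delta_rot": [
    [0,0,0],
    [0,0,0],
    [0,0,0],
    [0,0,0],
    [0,0,0],
    [0,0,0],
    [0,0,0],
    [0,0,0],
    [0,0,0],
    [0,0,0]
  ],
  "fingers": [0,0,0,0,0,0,0,0,0,0]
}}

```text
time: 18.93
ee_pos: [426.7, 319.3, 197.6]
tcp_rot: [[-0.0, 1.0, -0.0], [1.0, 0.0, -0.0], [-0.0, -0.0, -1.0]]
ft_force: [1.8, 1.1, 0.2]
opening: 48.7
gripper_force: 20.0
```

Request:
{"op": "play_rows", "data": {
  "xyz": [
    [-0.036,0.003,0],
    [-0.036,0.003,0],
    [-0.036,0.003,0],
    [-0.036,0.003,0],
    [-0.036,0.003,0],
    [-0.036,0.003,0],
    [-0.036,0.003,0],
    [-0.036,0.003,0],
    [-0.034,0,0],
    [0,0,0]
  ],
  "delta_rot": [
    [0,0,0],
    [0,0,0],
    [0,0,0],
    [0,0,0],
    [0,0,0],
    [0,0,0],
    [0,0,0],
    [0,0,0],
    [0,0,0],
    [0,0,0]
  ],
  "fingers": [0,0,0,0,0,0,0,0,0,0]
}}

```text
time: 19.77
ee_pos: [451.4, -7.2, 195.8]
tcp_rot: [[0.004, 1.0, 0.001], [1.0, -0.004, -0.001], [-0.001, 0.001, -1.0]]
ft_force: [0.0, 0.8, -0.3]
opening: 48.6
gripper_force: 20.0
```

```bash
python3 - <<'E'
from h import *
print(goto([452.5,-1.5,62],np.pi/2),readout.sense()["opening"])
c=snap("wrist","w6")
E
```

```text
(array([0.00589393, 0.00091803, 0.13374839]), array([ 0.00096659,  0.00145333, -0.00353188])) 48.573905684441556
```

View pics/w6.png

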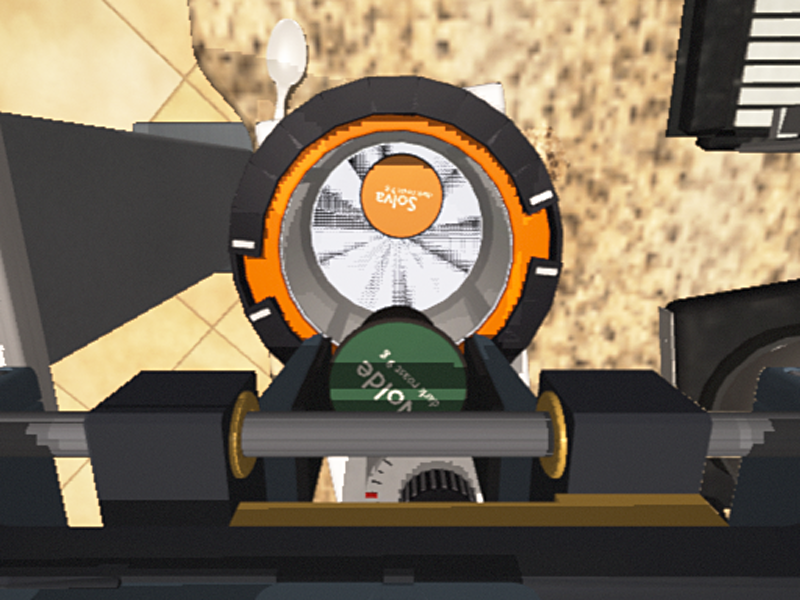

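Orange stands in the canister at (402,196) with the floor circle centred near (397,228). Green is held.

```bash
python3 - <<'E'
from h import *
k=1/1.5625
print(world("wrist",402*k,196*k,68),world("wrist",397*k,228*k,24),world("wrist",232*k,240*k,128),world("wrist",563*k,240*k,128),world("wrist",397*k,76*k,128))
E
```

```text
[455.0925983   54.24307121  68.        ] [452.00430374  30.24910561  24.        ] [371.29691382  36.70326074 128.        ] [533.15433685  35.76318506 128.        ] [452.37134557 109.8541029  128.        ]
```

Request:
{"op": "play_rows", "data": {
  "xyz": [
    [0.004,0.001,0.02],
    [0.004,0,0.035],
    [0,0,0.03],
    [0,0,0.02],
    [0,0,0.015],
    [0,0,0.008],
    [0,0,0.004],
    [0,0,0],
    [0,0,0]
  ],
  "delta_rot": [
    [0,0,0],
    [0,0,0],
    [0,0,0],
    [0,0,0],
    [0,0,0],
    [0,0,0],
    [0,0,0],
    [0,0,0],
    [0,0,0]
  ],
  "fingers": [0,0,0,0,0,0,0,0,0]
}}

```text
time: 20.57
ee_pos: [452.6, 5.8, 63.7]
tcp_rot: [[-0.0, 1.0, 0.001], [1.0, 0.0, -0.0], [-0.0, 0.001, -1.0]]
ft_force: [-0.2, 0.4, 0.1]
opening: 48.8
gripper_force: 20.0
```

Request:
{"op": "play_rows", "data": {
  "xyz": [
    [0,0,0],
    [0,0,0],
    [0,0,0],
    [0,0,-0.01],
    [0,0,-0.03],
    [0,0,-0.04],
    [0,0,-0.04],
    [0,0,-0.04],
    [0,0,0],
    [0,0,0]
  ],
  "delta_rot": [
    [0,0,0],
    [0,0,0],
    [0,0,0],
    [0,0,0],
    [0,0,0],
    [0,0,0],
    [0,0,0],
    [0,0,0],
    [0,0,0],
    [0,0,0]
  ],
  "fingers": [0.62,0.62,0.62,0.62,0.62,0.62,0.62,0.62,0.62,0.62]
}}

```text
time: 21.4
ee_pos: [453.4, 5.4, 225.3]
tcp_rot: [[0.0, 1.0, 0.005], [1.0, -0.0, -0.001], [-0.001, 0.005, -1.0]]
ft_force: [-0.4, 0.4, -1.1]
opening: 56.2
gripper_force: 0.0
```

```bash
python3 - <<'E'
from h import *
print(goto([455,240,220],np.pi/2))
E
```

```text
(array([0.23459125, 0.00155645, 0.00521137]), array([ 5.25348708e-03,  6.21467020e-04, -3.02345005e-05]))
```

```bash
python3 - <<'E'
from h import *
c=snap("wrist","w7",(130,20,390,270))
E
```

```text
(no output)
```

View pics/w7.png

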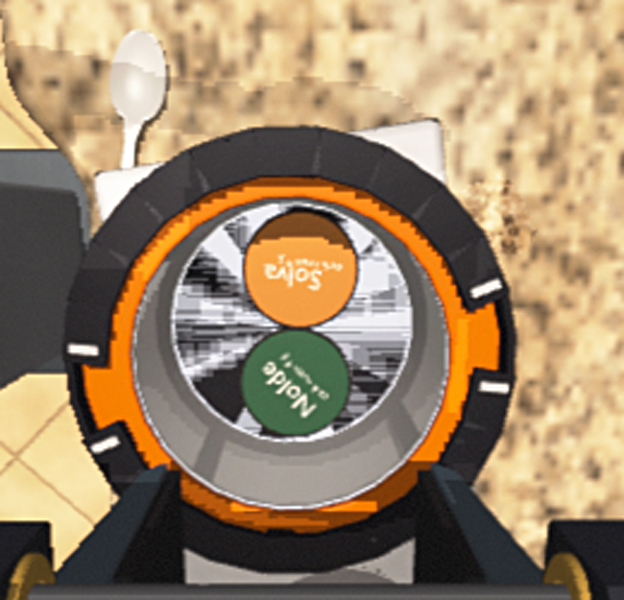

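Request:
{"op": "play_rows", "data": {
  "xyz": [
    [0,0,0],
    [0,0,0],
    [0,0,0],
    [0,0,0],
    [0,0,0],
    [0,0,0],
    [0,0,0],
    [0,0,0],
    [0,0,0],
    [0,0,0]
  ],
  "delta_rot": [
    [0,0,-0.12],
    [0,0,-0.12],
    [0,0,-0.12],
    [0,0,-0.12],
    [0,0,-0.12],
    [0,0,-0.12],
    [0,0,-0.12],
    [0,0,-0.12],
    [0,0,-0.12],
    [0,0,-0.12]
  ],
  "fingers": [0.75,0.75,0.75,0.75,0.75,0.75,0.75,0.75,0.75,0.75]
}}

```text
time: 22.28
ee_pos: [451.3, 5.7, 221.6]
tcp_rot: [[-0.934, 0.357, -0.003], [0.357, 0.934, 0.0], [0.003, -0.001, -1.0]]
ft_force: [-0.0, 0.5, -0.2]
opening: 68.1
gripper_force: 0.0
```

Request:
{"op": "play_rows", "data": {
  "xyz": [
    [0,0,0],
    [0,0,0],
    [0,0,0],
    [0,0,0],
    [0,0,0],
    [0,0,0]
  ],
  "delta_rot": [
    [0,0,-0.12],
    [0,0,-0.12],
    [0,0,-0.12],
    [0,0,-0.12],
    [0,0,-0.046],
    [0,0,0]
  ],
  "fingers": [0.75,0.75,0.75,0.75,0.75,0.75]
}}

```text
time: 22.78
ee_pos: [451.4, 5.6, 221.7]
tcp_rot: [[-0.988, -0.157, -0.003], [-0.157, 0.988, 0.0], [0.002, 0.001, -1.0]]
ft_force: [0.2, -0.4, -0.4]
opening: 68.4
gripper_force: 0.0
```

```bash
python3 - <<'E'
from h import *
im=vision.camera("top")[:,:,::-1]; np.save("pics/t1.npy",im); crop(im,"t1",(140,150,300,250))
h,s,v=cv2.split(cv2.cvtColor(np.ascontiguousarray(im),cv2.COLOR_BGR2HSV))
m=(((h>172)|(h<4))&(s>120)&(v>60)).astype(np.uint8)
k,l,st,ce=cv2.connectedComponentsWithStats(m)
print([(st[i,4],ce[i].round(1),world("top",*ce[i],44).round()) for i in range(1,k) if st[i,4]>20])
print(goto([514.5,307.7,200],3.297))
E
```

```text
[(np.int32(156), array([380.2, 186.4]), array([ 594., -492.,   44.])), (np.int32(87), array([186.8, 191.4]), array([515., 307.,  44.]))]
(array([-0.10864441,  0.28882345,  0.02179662]), array([ 0.00064713, -0.0022443 , -0.00146177]))
```

Red is still at (515,307).

Request:
{"op": "play_rows", "data": {
  "xyz": [
    [-0.013,0.036,0],
    [-0.013,0.036,0],
    [-0.013,0.036,0],
    [-0.014,0.036,0],
    [-0.014,0.036,0],
    [-0.014,0.036,0],
    [-0.014,0.036,0],
    [-0.014,0.036,0],
    [0,0,0],
    [0,0,0]
  ],
  "delta_rot": [
    [0,0,0],
    [0,0,0],
    [0,0,0],
    [0,0,0],
    [0,0,0],
    [0,0,0],
    [0,0,0],
    [0,0,0],
    [0,0,0],
    [0,0,0]
  ],
  "fingers": [0.75,0.75,0.75,0.75,0.75,0.75,0.75,0.75,0.75,0.75]
}}

```text
time: 23.67
ee_pos: [514.9, 308.5, 221.6]
tcp_rot: [[-0.988, -0.155, -0.001], [-0.155, 0.988, -0.001], [0.002, -0.0, -1.0]]
ft_force: [-0.7, -0.6, 0.4]
opening: 68.2
gripper_force: 0.0
```

```bash
python3 - <<'E'
from h import *
print(goto([514.5,307.7,30],3.297),readout.sense()["ft_force"])
E
```

```text
(array([ 0.00022697, -0.00063444,  0.19164461]), array([-0.00041035, -0.0015526 ,  0.00010123])) [-0.69948434 -0.62525763  0.44228617]
```

Request:
{"op": "play_rows", "data": {
  "xyz": [
    [0,0,0.02],
    [0,0,0.035],
    [0,0,0.035],
    [0,0,0.035],
    [0,0,0.03],
    [0,0,0.02],
    [0,0,0.013],
    [0,0,0.003],
    [0,0,0],
    [0,0,0]
  ],
  "delta_rot": [
    [0,0,0],
    [0,0,0],
    [0,0,0],
    [0,0,0],
    [0,0,0],
    [0,0,0],
    [0,0,0],
    [0,0,0],
    [0,0,0],
    [0,0,0]
  ],
  "fingers": [0.75,0.75,0.75,0.75,0.75,0.75,0.75,0.75,0.75,0.75]
}}

```text
time: 24.5
ee_pos: [515.6, 306.5, 32.6]
tcp_rot: [[-0.988, -0.153, 0.0], [-0.153, 0.988, 0.0], [-0.0, 0.0, -1.0]]
ft_force: [0.6, 0.6, 0.9]
opening: 68.3
gripper_force: 0.0
```

Request:
{"op": "play_rows", "data": {
  "xyz": [
    [0,0,0],
    [0,0,0],
    [0,0,0],
    [0,0,0],
    [0,0,0],
    [0,0,-0.01],
    [0,0,-0.035],
    [0,0,-0.04],
    [0,0,-0.04],
    [0,0,-0.04]
  ],
  "delta_rot": [
    [0,0,0],
    [0,0,0],
    [0,0,0],
    [0,0,0],
    [0,0,0],
    [0,0,0],
    [0,0,0],
    [0,0,0],
    [0,0,0],
    [0,0,0]
  ],
  "fingers": [0,0,0,0,0,0,0,0,0,0]
}}

```text
time: 25.33
ee_pos: [514.8, 306.8, 199.6]
tcp_rot: [[-0.988, -0.155, -0.0], [-0.155, 0.988, 0.0], [0.0, 0.0, -1.0]]
ft_force: [1.4, 0.2, -0.5]
opening: 49.0
gripper_force: 20.0
```

```bash
python3 - <<'E'
from h import *
print(goto([453,28,110],3.297),readout.sense()["opening"])
E
```

```text
(array([ 0.1041887 , -0.26588656,  0.08962706]), array([ 5.42827817e-05, -3.94119555e-05, -1.01725078e-04])) 48.97318727105591
```

Request:
{"op": "play_rows", "data": {
  "xyz": [
    [0.013,-0.033,0],
    [0.013,-0.033,0],
    [0.013,-0.033,0],
    [0.013,-0.033,0],
    [0.013,-0.033,0],
    [0.013,-0.033,0],
    [0.013,-0.034,0],
    [0.013,-0.034,0],
    [0,0,0],
    [0,0,0]
  ],
  "delta_rot": [
    [0,0,0],
    [0,0,0],
    [0,0,0],
    [0,0,0],
    [0,0,0],
    [0,0,0],
    [0,0,0],
    [0,0,0],
    [0,0,0],
    [0,0,0]
  ],
  "fingers": [0,0,0,0,0,0,0,0,0,0]
}}

```text
time: 26.17
ee_pos: [453.5, 26.6, 197.7]
tcp_rot: [[-0.988, -0.151, 0.001], [-0.151, 0.988, -0.0], [-0.001, -0.0, -1.0]]
ft_force: [-0.1, 0.8, -0.2]
opening: 48.7
gripper_force: 20.0
```

Request:
{"op": "play_rows", "data": {
  "xyz": [
    [0,0,0.015],
    [0,0,0.025],
    [0,0,0.025],
    [0,0,0.015],
    [0,0,0.008],
    [0,0,0.002],
    [0,0,0],
    [0,0,0],
    [0,0,0]
  ],
  "delta_rot": [
    [0,0,0],
    [0,0,0],
    [0,0,0],
    [0,0,0],
    [0,0,0],
    [0,0,0],
    [0,0,0],
    [0,0,0],
    [0,0,0]
  ],
  "fingers": [0,0,0,0,0,0,0,0,0]
}}

```text
time: 26.92
ee_pos: [454.4, 28.2, 107.9]
tcp_rot: [[-0.988, -0.155, 0.002], [-0.155, 0.988, -0.0], [-0.002, -0.0, -1.0]]
ft_force: [0.6, -0.9, -0.5]
opening: 48.7
gripper_force: 20.0
```

```bash
python3 - <<'E'
from h import *
print(goto([453,28,102],3.297),readout.sense()["opening"])
E
```

```text
(array([ 1.42391092e-03, -9.03837810e-06,  5.89959613e-03]), array([-3.19646098e-04,  1.62337239e-03,  4.44470837e-05])) 48.720848065638485
```

Request:
{"op": "play_rows", "data": {
  "xyz": [
    [0,0,0.003],
    [0,0,0.003],
    [0,0,0],
    [0,0,0],
    [0,0,0],
    [0,0,0],
    [0,0,0],
    [0,0,-0.03],
    [0,0,-0.04],
    [0,0,-0.04]
  ],
  "delta_rot": [
    [0,0,0],
    [0,0,0],
    [0,0,0],
    [0,0,0],
    [0,0,0],
    [0,0,0],
    [0,0,0],
    [0,0,0],
    [0,0,0],
    [0,0,0]
  ],
  "fingers": [0,0,0,0.65,0.65,0.65,0.65,0.65,0.65,0.65]
}}

```text
time: 27.75
ee_pos: [452.8, 28.1, 212.0]
tcp_rot: [[-0.988, -0.155, -0.002], [-0.155, 0.988, 0.0], [0.002, 0.001, -1.0]]
ft_force: [1.4, -0.2, -0.5]
opening: 59.3
gripper_force: 0.0
```

Request:
{"op": "play_rows", "data": {
  "xyz": [
    [-0.03,0,-0.03],
    [-0.03,0,-0.03],
    [0,0,0],
    [0,0,0]
  ],
  "delta_rot": [
    [0,0,0],
    [0,0,0],
    [0,0,0],
    [0,0,0]
  ],
  "fingers": [0.65,0.65,0.65,0.65]
}}

```text
time: 28.08
ee_pos: [513.6, 37.3, 271.1]
tcp_rot: [[-0.988, -0.155, 0.003], [-0.155, 0.988, -0.0], [-0.003, -0.001, -1.0]]
ft_force: [0.0, 0.2, -0.1]
opening: 59.3
gripper_force: 0.0
```

```bash
python3 - <<'E'
from h import *
import pickle
c=snap("wrist","w8"); pickle.dump(c,open("w8.pkl","wb")); vision.camera
im=vision.camera("top")[:,:,::-1]; np.save("pics/t2.npy",im)
print(goto([461,-367,150],3.297))
# combine: left wrist view, right top crop
a=cv2.imread("pics/w8.png"); crop(im,"t2",(200,150,400,300)); b=cv2.imread("pics/t2.png")
cv2.imwrite("pics/c8.png",np.hstack([cv2.resize(a,(400,300)),cv2.resize(b,(400,300))]))
E
```

```text
(array([ 0.11146636, -0.3916802 ,  0.11893925]), array([ 0.00040329, -0.00199716, -0.00013569]))
```

View pics/c8.png

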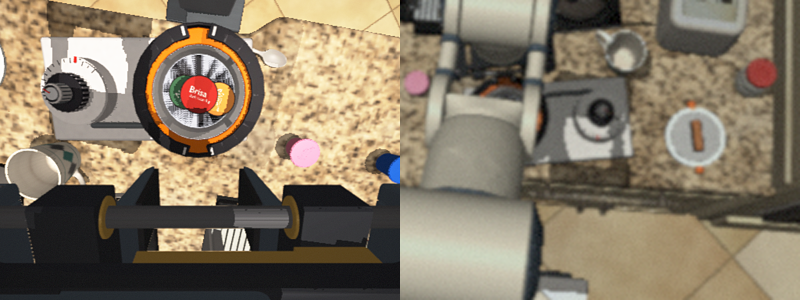

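All three pods are in the canister, red on top and upright. The lid lies free at the right. Next I fit the collar centre and locate the lid.

```bash
python3 - <<'E'
from h import *
import pickle
c=pickle.load(open("w8.pkl","rb")); im=np.ascontiguousarray(np.load("pics/w8.npy"))
k=.64*2
for u,v in [(133,90),(262,90),(198,22),(198,158)]: print(world("wrist",u*k,v*k,128,c).round(1))
f=lambda u,v:(200+(u-400)/2,150+v/2)
for n,u,v,z in [("lug1",691,104,6),("lug2",699,170,6),("bar1",697,122,36),("bar2",698,150,36)]: print(n,world("top",*f(u,v),z).round(1))
crop(im,"w8c",(160,20,350,210))
E
```

```text
[458.6 -55.5 128. ]
[434.  103.3 128. ]
[370.6  12.8 128. ]
[533.6  38.  128. ]
lug1 [ 525.4 -357.3    6. ]
lug2 [ 387.4 -377.8    6. ]
bar1 [ 482.2 -365.    36. ]
bar2 [ 424.2 -368.6   36. ]
```

View pics/w8c.png

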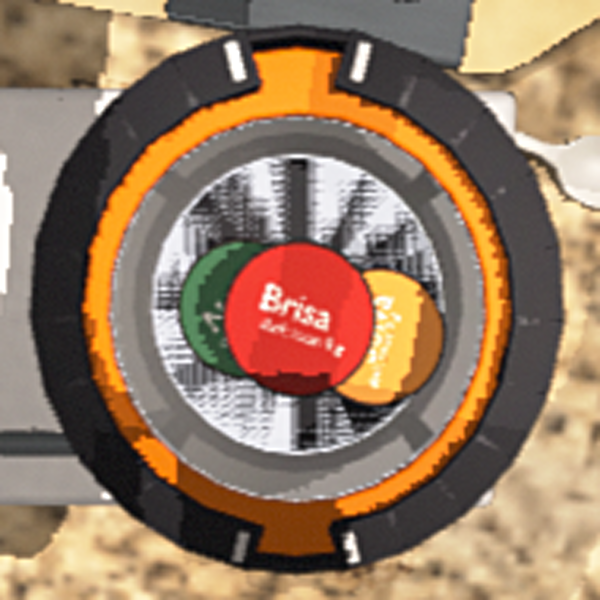

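Crop: collar edges 32/565 across and 28/573 down, slots at (298,68) and (297,535). Red sits upright on the other two.

```bash
python3 - <<'E'
from h import *
import pickle
c=pickle.load(open("w8.pkl","rb")); k=190/600
f=lambda u,v:world("wrist",160+u*k,20+v*k,128,c)
a=[f(32,300),f(565,300),f(298,28),f(298,573)]; print(np.round(a,1)); print((a[0]+a[1])/2,(a[2]+a[3])/2)
t=f(298,70);b=f(297,535); print(t,b,np.arctan2(*(b-t)[1::-1]))
E
```

```text
[[458.4 -55.7 128. ]
 [433.2 106.6 128. ]
 [371.   13.7 128. ]
 [532.6  38.9 128. ]]
[445.84358338  25.48975983 128.        ] [451.83453009  26.30524781 128.        ]
[381.92450656  15.44146177 128.        ] [519.80741134  36.53550896 128.        ] 0.15180819661378248
```

Request:
{"op": "play_rows", "data": {
  "xyz": [
    [0.011,-0.039,-0.01],
    [0.011,-0.039,-0.01],
    [0.011,-0.039,0],
    [0.011,-0.039,0],
    [0.011,-0.039,0],
    [0.011,-0.039,0],
    [0.011,-0.039,0],
    [0.011,-0.039,0],
    [-0.03,-0.04,0],
    [0,0,0]
  ],
  "delta_rot": [
    [0,0,0],
    [0,0,0],
    [0,0,0],
    [0,0,0],
    [0,0,0],
    [0,0,0],
    [0,0,0],
    [0,0,0],
    [0,0,0],
    [0,0,0]
  ],
  "fingers": [0.5,0.5,0.5,0.5,0.5,0.5,0.5,0.5,0.5,0.5]
}}

```text
time: 29.02
ee_pos: [504.1, -318.4, 287.6]
tcp_rot: [[-0.989, -0.151, -0.001], [-0.151, 0.989, 0.0], [0.001, 0.0, -1.0]]
ft_force: [-2.4, 1.8, 0.0]
opening: 45.6
gripper_force: 0.0
```

```bash
python3 - <<'E'
from h import *
import pickle
c=snap("wrist","w9"); pickle.dump(c,open("w9.pkl","wb")); print(readout.sense()["ee_pos"])
E
```

```text
[ 502.87540413 -315.61686914  287.48815881]
```

View pics/w9.png

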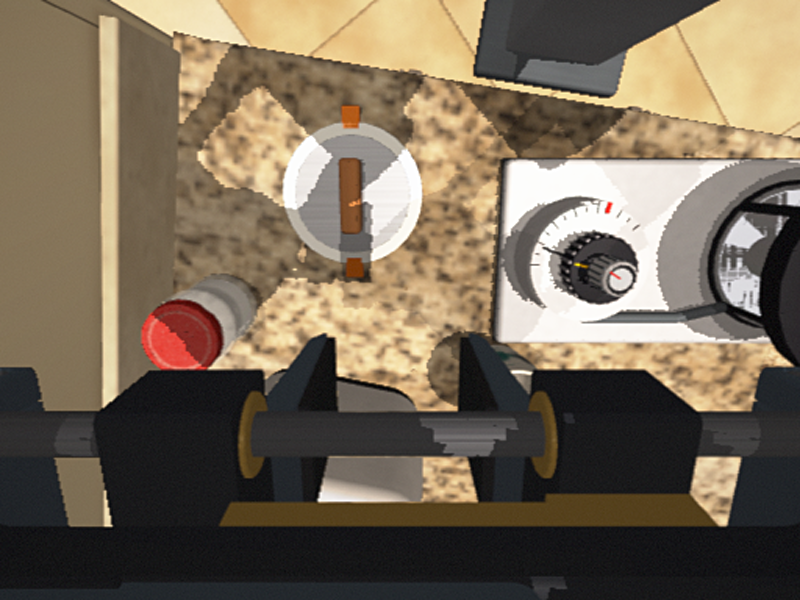

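The lid has its bar from (350,158) to (351,234) and lugs at (351,115) and (355,268). The dial mark is at (609,208), knob top at (621,279), needle at (548,250).

```bash
python3 - <<'E'
from h import *
import pickle
c=pickle.load(open("w9.pkl","rb")); k=.64
f=lambda u,v,z:world("wrist",u*k,v*k,z,c).round(1)
a,b,l1,l2=f(350,158,36),f(351,234,36),f(351,115,6),f(355,268,6); print(a,b,(a+b)/2,l1,l2,(l1+l2)/2)
print("yaw bar",np.arctan2(*(b-a)[1::-1])," lugs",np.arctan2(*(l2-l1)[1::-1]))
print("disc",f(284,193,6),f(422,193,6),f(352,124,6),f(352,262,6))
d=f(621,279,119); m=f(609,213,62); nd=f(547,249,62); print("dial",d,"mark",m,nd)
print(goto([*((a+b)/2)[:2],60],3.297))
E
```

```text
[ 426.1 -371.2   36. ] [ 488.3 -362.5   36. ] [ 457.2  -366.85   36.  ] [ 390.1 -377.6    6. ] [ 523.5 -357.1    6. ] [ 456.8  -367.35    6.  ]
yaw bar 0.13896979433208906  lugs 0.15248033335406191
disc [ 464.7 -429.3    6. ] [ 446.1 -305.9    6. ] [ 397.3 -375.8    6. ] [ 518.3 -360.6    6. ]
dial [ 480.  -162.5  119. ] mark [ 437.3 -158.3   62. ] [ 473.  -200.7   62. ]
(array([ 0.05247024, -0.04417522,  0.22750244]), array([ 0.00209704, -0.00201398, -0.00288485]))
```

Request:
{"op": "play_rows", "data": {
  "xyz": [
    [0.026,-0.022,0.01],
    [0.026,-0.022,0.03],
    [0,0,0.038],
    [0,0,0.038],
    [0,0,0.038],
    [0,0,0.038],
    [0,0,0.03],
    [0,0,0.01],
    [0,0,0],
    [0,0,0]
  ],
  "delta_rot": [
    [0,0,0],
    [0,0,0],
    [0,0,0],
    [0,0,0],
    [0,0,0],
    [0,0,0],
    [0,0,0],
    [0,0,0],
    [0,0,0],
    [0,0,0]
  ],
  "fingers": [0.5,0.5,0.5,0.5,0.5,0.5,0.5,0.5,0.5,0.5]
}}

```text
time: 29.9
ee_pos: [460.2, -362.5, 61.0]
tcp_rot: [[-0.988, -0.155, -0.0], [-0.155, 0.988, 0.001], [0.0, 0.001, -1.0]]
ft_force: [0.8, -0.2, 1.7]
opening: 45.2
gripper_force: 0.0
```

```bash
python3 - <<'E'
from h import *
print(goto([457,-367.2,12],3.294))
E
```

```text
(array([ 0.00384986, -0.00421748,  0.04900327]), array([ 0.00057117, -0.00039233,  0.00312641]))
```

Request:
{"op": "play_rows", "data": {
  "xyz": [
    [0.003,-0.003,0.015],
    [0,0,0.015],
    [0,0,0.01],
    [0,0,0.006],
    [0,0,0],
    [0,0,0]
  ],
  "delta_rot": [
    [0,0,0],
    [0,0,0],
    [0,0,0],
    [0,0,0],
    [0,0,0],
    [0,0,0]
  ],
  "fingers": [0.5,0.5,0.5,0.5,0.5,0.5]
}}

```text
time: 30.4
ee_pos: [458.2, -366.6, 15.1]
tcp_rot: [[-0.988, -0.155, 0.0], [-0.155, 0.988, -0.0], [-0.0, -0.001, -1.0]]
ft_force: [0.5, -0.5, -0.0]
opening: 45.6
gripper_force: 0.0
```

Request:
{"op": "play_rows", "data": {
  "xyz": [
    [0,0,0],
    [0,0,0],
    [0,0,0],
    [0,0,0],
    [0,0,0],
    [0,0,0],
    [0,0,0],
    [0,0,0]
  ],
  "delta_rot": [
    [0,0,0],
    [0,0,0],
    [0,0,0],
    [0,0,0],
    [0,0,0],
    [0,0,0],
    [0,0,0],
    [0,0,0]
  ],
  "fingers": [0,0,0,0,0,0,0,0],
  "newtons": 50
}}

```text
time: 31.07
ee_pos: [458.0, -366.5, 14.6]
tcp_rot: [[-0.988, -0.155, 0.0], [-0.155, 0.988, -0.0], [-0.0, -0.0, -1.0]]
ft_force: [-1.4, 0.4, 5.0]
opening: 17.4
gripper_force: 50.0
```

```bash
python3 - <<'E'
from h import *
s=readout.sense(); print(s["ee_pos"],s["ft_force"],s["opening"])
E
```

```text
[ 457.95743504 -366.50217189   14.58858376] [-1.41415855  0.38545894  5.04581102] 17.426637287986384
```

Request:
{"op": "play_rows", "data": {
  "xyz": [
    [0,0,-0.01],
    [0,0,-0.03],
    [0,0,-0.04],
    [0,0,-0.04],
    [0,0,-0.04],
    [0,0,-0.04],
    [0,0,0],
    [0,0,0]
  ],
  "delta_rot": [
    [0,0,0],
    [0,0,0],
    [0,0,0],
    [0,0,0],
    [0,0,0],
    [0,0,0],
    [0,0,0],
    [0,0,0]
  ],
  "fingers": [0,0,0,0,0,0,0,0]
}}

```text
time: 31.73
ee_pos: [458.6, -367.1, 216.9]
tcp_rot: [[-0.988, -0.155, 0.003], [-0.155, 0.988, -0.003], [-0.003, -0.004, -1.0]]
ft_force: [0.1, -0.3, -3.5]
opening: 17.7
gripper_force: 50.0
```

```bash
python3 - <<'E'
from h import *
d,r=goto([452.2,25.2,180],3.294); print(d,d/12,r,readout.sense()["opening"])
E
```

```text
[-0.05425629  0.38867282  0.03565526] [-0.00452136  0.0323894   0.00297127] [-0.00364615  0.00271114  0.00285184] 17.724293923799216
```

Request:
{"op": "play_rows", "data": {
  "xyz": [
    [-0.005,0.035,0],
    [-0.005,0.035,0],
    [-0.005,0.035,0],
    [-0.005,0.035,0],
    [-0.005,0.035,0],
    [-0.005,0.035,0],
    [-0.005,0.035,0],
    [-0.005,0.035,0],
    [-0.005,0.035,0],
    [-0.005,0.035,0]
  ],
  "delta_rot": [
    [0,0,0],
    [0,0,0],
    [0,0,0],
    [0,0,0],
    [0,0,0],
    [0,0,0],
    [0,0,0],
    [0,0,0],
    [0,0,0],
    [0,0,0]
  ],
  "fingers": [0,0,0,0,0,0,0,0,0,0]
}}

```text
time: 32.57
ee_pos: [451.7, -11.1, 213.1]
tcp_rot: [[-0.988, -0.154, -0.003], [-0.154, 0.988, 0.0], [0.003, 0.001, -1.0]]
ft_force: [1.2, -0.3, -2.3]
opening: 17.6
gripper_force: 50.0
```

Request:
{"op": "play_rows", "data": {
  "xyz": [
    [-0.004,0.039,0.005],
    [0,0,0.01],
    [0,0,0.01],
    [0,0,0.01],
    [0,0,0],
    [0,0,0],
    [0,0,0]
  ],
  "delta_rot": [
    [0,0,0.003],
    [0,0,0],
    [0,0,0],
    [0,0,0],
    [0,0,0],
    [0,0,0],
    [0,0,0]
  ],
  "fingers": [0,0,0,0,0,0,0]
}}

```text
time: 33.15
ee_pos: [450.8, 26.1, 179.2]
tcp_rot: [[-0.988, -0.151, -0.001], [-0.151, 0.988, 0.0], [0.001, 0.0, -1.0]]
ft_force: [-0.9, 0.3, -2.9]
opening: 17.8
gripper_force: 50.0
```

```bash
python3 - <<'E'
from h import *
print(goto([452.2,25.2,150],3.294),readout.sense()["opening"])
E
```

```text
(array([-0.00124619, -0.00111584,  0.02922319]), array([ 0.00019434, -0.00090355, -0.00048108])) 17.766515514904057
```

Request:
{"op": "play_rows", "data": {
  "xyz": [
    [-0.001,-0.001,0.01],
    [0,0,0.01],
    [0,0,0.01],
    [0,0,0.006],
    [0,0,0.003],
    [0,0,0],
    [0,0,0]
  ],
  "delta_rot": [
    [0,0,0],
    [0,0,0],
    [0,0,0],
    [0,0,0],
    [0,0,0],
    [0,0,0],
    [0,0,0]
  ],
  "fingers": [0,0,0,0,0,0,0]
}}

```text
time: 33.73
ee_pos: [452.4, 25.3, 140.7]
tcp_rot: [[-0.988, -0.152, 0.0], [-0.152, 0.988, -0.0], [-0.0, -0.0, -1.0]]
ft_force: [0.0, 0.2, -3.4]
opening: 17.6
gripper_force: 50.0
```

```bash
python3 - <<'E'
from h import *
s=readout.sense(); print(s["ee_pos"],s["ft_force"],s["torque"])
E
```

```text
[452.39516065  25.32578152 140.65396087] [ 0.00380942  0.15332106 -3.39674101] [ 0.09417689 -0.11529465  0.0356681 ]
```

Request:
{"op": "play_rows", "data": {
  "xyz": [
    [0,0,0.004],
    [0,0,0.003],
    [0,0,0.003],
    [0,0,0.002],
    [0,0,0],
    [0,0,0]
  ],
  "delta_rot": [
    [0,0,0],
    [0,0,0],
    [0,0,0],
    [0,0,0],
    [0,0,0],
    [0,0,0]
  ],
  "fingers": [0,0,0,0,0,0]
}}

```text
time: 34.23
ee_pos: [452.7, 25.3, 128.6]
tcp_rot: [[-0.988, -0.152, 0.001], [-0.152, 0.988, -0.0], [-0.001, -0.0, -1.0]]
ft_force: [0.3, 0.2, 7.1]
opening: 17.3
gripper_force: 50.0
```

Request:
{"op": "play_rows", "data": {
  "xyz": [
    [0,0,0],
    [0,0,0],
    [0,0,0],
    [0,0,0],
    [0,0,0],
    [0,0,0],
    [0,0,0],
    [0,0,0]
  ],
  "delta_rot": [
    [0,0,0.08],
    [0,0,0.12],
    [0,0,0.12],
    [0,0,0.12],
    [0,0,0.12],
    [0,0,0.12],
    [0,0,0.12],
    [0,0,0.12]
  ],
  "fingers": [0,0,0,0,0,0,0,0]
}}

```text
time: 34.9
ee_pos: [452.7, 25.4, 128.6]
tcp_rot: [[-0.716, 0.699, 0.001], [0.699, 0.716, -0.0], [-0.001, 0.001, -1.0]]
ft_force: [0.3, -0.4, 6.3]
opening: 17.7
gripper_force: 50.0
```

Request:
{"op": "play_rows", "data": {
  "xyz": [
    [0,0,0],
    [0,0,0],
    [0,0,0],
    [0,0,0],
    [0,0,0],
    [0,0,0],
    [0,0,0],
    [0,0,0]
  ],
  "delta_rot": [
    [0,0,0.12],
    [0,0,0.12],
    [0,0,0.12],
    [0,0,0.12],
    [0,0,0.1],
    [0,0,0.06],
    [0,0,0],
    [0,0,0]
  ],
  "fingers": [0,0,0,0,0,0,0,0]
}}

```text
time: 35.57
ee_pos: [452.3, 25.4, 128.5]
tcp_rot: [[-0.162, 0.987, 0.0], [0.987, 0.162, -0.0], [-0.0, 0.0, -1.0]]
ft_force: [-0.6, -0.2, 7.6]
opening: 17.9
gripper_force: 50.0
```

```bash
python3 - <<'E'
from h import *
s=readout.sense(); R=np.array(s["tcp_rot"]); print(s["ee_pos"],s["ft_force"],s["torque"],s["opening"],np.arctan2(R[1,0],R[0,0]))
E
```

```text
[452.32880657  25.41467268 128.5272542 ] [-0.61140973 -0.15885385  7.59921419] [-0.09415518  0.19710371 -0.19456878] 17.877344717251507 1.7332532979981143
```

Request:
{"op": "play_rows", "data": {
  "xyz": [
    [0,0,0],
    [0,0,0],
    [0,0,0],
    [0,0,0]
  ],
  "delta_rot": [
    [0,0,0.04],
    [0,0,0.04],
    [0,0,0],
    [0,0,0]
  ],
  "fingers": [0,0,0,0]
}}

```text
time: 35.9
ee_pos: [451.3, 25.3, 128.5]
tcp_rot: [[-0.085, 0.996, -0.001], [0.996, 0.085, -0.001], [-0.001, -0.002, -1.0]]
ft_force: [-8.2, -1.1, 15.3]
opening: 18.7
gripper_force: 51.6
```

```bash
python3 - <<'E'
from h import *
s=readout.sense(); R=np.array(s["tcp_rot"]); print(s["ee_pos"],s["ft_force"],s["torque"],s["opening"],np.arctan2(R[1,0],R[0,0]))
E
```

```text
[451.27044903  25.27306176 128.50848859] [-8.21540266 -1.05763956 15.26097367] [-0.2891135   1.26588445  1.94232234] 18.717639232301384 1.6556778759104138
```

Request:
{"op": "play_rows", "data": {
  "xyz": [
    [0,0,0],
    [0,0,0],
    [0,0,0],
    [0,0,0],
    [0,0,0],
    [0,0,-0.015],
    [0,0,-0.03],
    [0,0,-0.03],
    [0,0,-0.03],
    [0,0,0]
  ],
  "delta_rot": [
    [0,0,-0.07],
    [0,0,0],
    [0,0,0],
    [0,0,0],
    [0,0,0],
    [0,0,0],
    [0,0,0],
    [0,0,0],
    [0,0,0],
    [0,0,0]
  ],
  "fingers": [0,0,0.5,0.5,0.5,0.5,0.5,0.5,0.5,0.5]
}}

```text
time: 36.73
ee_pos: [454.6, 25.3, 238.1]
tcp_rot: [[-0.152, 0.988, 0.007], [0.988, 0.152, -0.001], [-0.002, 0.007, -1.0]]
ft_force: [0.8, 0.1, 0.9]
opening: 45.6
gripper_force: 0.0
```

Request:
{"op": "play_rows", "data": {
  "xyz": [
    [-0.024,0,0],
    [-0.024,0,0],
    [-0.024,0,0],
    [-0.024,0,0],
    [-0.024,0,0],
    [0,0,0],
    [0,0,0]
  ],
  "delta_rot": [
    [0,0,0],
    [0,0,0],
    [0,0,0],
    [0,0,0],
    [0,0,0],
    [0,0,0],
    [0,0,0]
  ],
  "fingers": [0.75,0.75,0.75,0.75,0.75,0.75,0.75]
}}

```text
time: 37.32
ee_pos: [470.5, -94.1, 232.9]
tcp_rot: [[-0.15, 0.989, -0.0], [0.989, 0.15, 0.0], [0.0, -0.0, -1.0]]
ft_force: [-0.2, -0.8, -0.2]
opening: 68.6
gripper_force: 0.0
```

```bash
python3 - <<'E'
from h import *
import pickle
R=np.array(readout.sense()["tcp_rot"]); print(goto([480.3,-162,150],1.722),np.arctan2(R[1,0],R[0,0]))
c=snap("wrist","w10"); pickle.dump(c,open("w10.pkl","wb"))
E
```

```text
(array([-0.06867223, -0.00045962,  0.08287723]), array([-0.00044485, -0.00029353, -0.00029632])) 1.7217036114267426
```

View pics/w10.png

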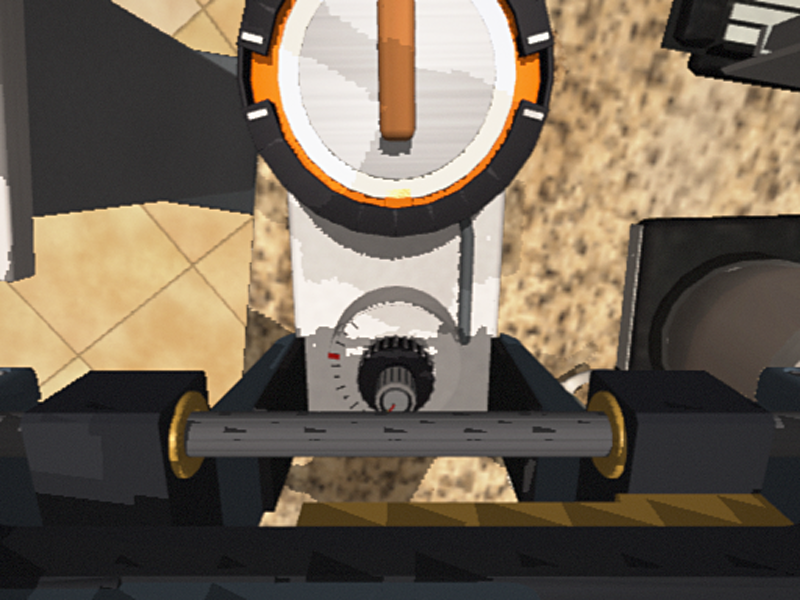

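The lid is locked: the bar lies along the station's y and no lug shows in the slots. Knob top is at (397,400), mark inner end at (339,356).

```bash
python3 - <<'E'
from h import *
import pickle
k=.64; c=pickle.load(open("w10.pkl","rb")); c9=pickle.load(open("w9.pkl","rb"))
kn=world("wrist",397*k,400*k,119,c); print(kn, world("wrist",396*k,370*k,89,c))
ax=np.array([480.3,-162]); 
for nm,im,cc in (("w10",np.load("pics/w10.npy"),c),("w9",np.load("pics/w9.npy"),c9)):
    h,s,v=cv2.split(cv2.cvtColor(np.ascontiguousarray(im),cv2.COLOR_BGR2HSV))
    m=(((h>172)|(h<6))&(s>150)&(v>100)).astype(np.uint8); n,l,st,ce=cv2.connectedComponentsWithStats(m)
    for i in range(1,n):
        p=world("wrist",*ce[i],61,cc)[:2]
        if 38<np.hypot(*(p-ax))<56:
            d=p-ax; th=np.arctan2(d[1],d[0]); print(nm,st[i,4],p,np.hypot(*d),"mark",((-np.pi/2+.152)-th)%(2*np.pi))
E
```

```text
[ 480.75318702 -160.88736924  119.        ] [ 478.87587048 -153.14344392   89.        ]
w10 21 [ 431.93938332 -160.26595042] 48.39169529294276 mark 1.7586376191826512
w9 16 [ 432.8628703  -160.03615926] 47.47776263602534 mark 1.7641715109557339
```

Request:
{"op": "play_rows", "data": {
  "xyz": [
    [-0.034,0,0.01],
    [-0.034,0,0.02],
    [0,0,0.035],
    [0,0,0.035],
    [0,0,0.03],
    [0,0,0.02],
    [0,0,0.01],
    [0,0,0],
    [0,0,0]
  ],
  "delta_rot": [
    [0,0,0],
    [0,0,0],
    [0,0,0],
    [0,0,0],
    [0,0,0],
    [0,0,0],
    [0,0,0],
    [0,0,0],
    [0,0,0]
  ],
  "fingers": [0.75,0.75,0.75,0.75,0.75,0.75,0.75,0.75,0.75]
}}

```text
time: 38.12
ee_pos: [481.1, -159.9, 73.8]
tcp_rot: [[-0.153, 0.988, -0.0], [0.988, 0.153, 0.0], [0.0, -0.0, -1.0]]
ft_force: [0.9, -0.2, 1.5]
opening: 68.2
gripper_force: 0.0
```

```bash
python3 - <<'E'
from h import *
print(goto([480.4,-161.8,68],1.722),readout.sense()["ft_force"])
E
```

```text
(array([-0.00176286, -0.00098714,  0.00576139]), array([-0.00011204, -0.00017224,  0.002476  ])) [ 0.92454953 -0.17494856  1.49493765]
```

Request:
{"op": "play_rows", "data": {
  "xyz": [
    [-0.001,0,0.003],
    [0,0,0],
    [0,0,0],
    [0,0,0],
    [0,0,0],
    [0,0,0],
    [0,0,0]
  ],
  "delta_rot": [
    [0,0,0],
    [0,0,0],
    [0,0,0],
    [0,0,0],
    [0,0,0],
    [0,0,0],
    [0,0,0]
  ],
  "fingers": [0.75,0.75,0,0,0,0,0],
  "newtons": 25
}}

```text
time: 38.7
ee_pos: [479.3, -161.3, 70.7]
tcp_rot: [[-0.153, 0.988, -0.003], [0.988, 0.153, 0.0], [0.001, -0.003, -1.0]]
ft_force: [-11.9, -4.3, 11.8]
opening: 53.1
gripper_force: 25.0
```

Request:
{"op": "play_rows", "data": {
  "xyz": [
    [0,0,0],
    [0,0,0],
    [0,0,0],
    [0,0,0],
    [0,0,0],
    [0,0,0],
    [0,0,0],
    [0,0,0],
    [0,0,0],
    [0,0,0]
  ],
  "delta_rot": [
    [0,0,0.12],
    [0,0,0.12],
    [0,0,0.12],
    [0,0,0.12],
    [0,0,0.12],
    [0,0,0.12],
    [0,0,0.12],
    [0,0,0.12],
    [0,0,0.12],
    [0,0,0.12]
  ],
  "fingers": [0,0,0,0,0,0,0,0,0,0]
}}

```text
time: 39.53
ee_pos: [479.6, -161.0, 70.6]
tcp_rot: [[0.868, 0.496, -0.002], [0.496, -0.868, 0.001], [-0.002, -0.002, -1.0]]
ft_force: [-6.9, 2.0, 4.0]
opening: 53.4
gripper_force: 25.0
```

Request:
{"op": "play_rows", "data": {
  "xyz": [
    [0,0,0],
    [0,0,0],
    [0,0,0],
    [0,0,0]
  ],
  "delta_rot": [
    [0,0,0.1],
    [0,0,0.04],
    [0,0,0],
    [0,0,0]
  ],
  "fingers": [0,0,0,0]
}}

```text
time: 39.87
ee_pos: [480.0, -160.9, 70.5]
tcp_rot: [[0.927, 0.375, -0.002], [0.375, -0.927, 0.001], [-0.001, -0.001, -1.0]]
ft_force: [-6.2, 2.9, 3.5]
opening: 53.5
gripper_force: 25.0
```

```bash
python3 - <<'E'
from h import *
s=readout.sense(); R=np.array(s["tcp_rot"]); print(s["ee_pos"],s["ft_force"],s["torque"],s["opening"],s["joints"],np.arctan2(R[1,0],R[0,0]))
E
```

```text
[ 479.96946538 -160.86534443   70.50966353] [-6.20723575  2.92372335  3.53618482] [0.44163157 0.8660058  0.44916365] 53.51293647019092 [-4.41297590e-01  5.30839374e-01  1.78901566e+00 -2.04503221e-04
  8.23617395e-01  7.45647894e-01] 0.38399084482017104
```

Request:
{"op": "play_rows", "data": {
  "xyz": [
    [0,0,0],
    [0,0,0],
    [0,0,0],
    [0,0,0]
  ],
  "delta_rot": [
    [0,0,0.05],
    [0,0,0.05],
    [0,0,0],
    [0,0,0]
  ],
  "fingers": [0,0,0,0]
}}

```text
time: 40.2
ee_pos: [480.2, -160.9, 70.5]
tcp_rot: [[0.96, 0.281, -0.001], [0.281, -0.96, 0.001], [-0.001, -0.001, -1.0]]
ft_force: [-3.7, 3.0, 3.4]
opening: 53.5
gripper_force: 25.0
```

```bash
python3 - <<'E'
from h import *
s=readout.sense(); R=np.array(s["tcp_rot"]); print(s["ee_pos"],s["ft_force"],s["torque"],s["opening"],np.arctan2(R[1,0],R[0,0]))
E
```

```text
[ 480.2445214  -160.89602741   70.53157898] [-3.66011856  2.97694037  3.42565752] [0.67593184 0.88425754 0.37446576] 53.52673085560014 0.284929236510596
```

Request:
{"op": "play_rows", "data": {
  "xyz": [
    [0,0,0],
    [0,0,0],
    [0,0,0],
    [0,0,-0.01],
    [0,0,-0.01],
    [0,0,-0.008],
    [0,0,0],
    [0,0,0]
  ],
  "delta_rot": [
    [0,0,-0.05],
    [0,0,0],
    [0,0,0],
    [0,0,0],
    [0,0,0],
    [0,0,0],
    [0,0,0],
    [0,0,0]
  ],
  "fingers": [0,0.75,0.75,0.75,0.75,0.75,0.75,0.75]
}}

```text
time: 40.87
ee_pos: [481.5, -161.6, 99.2]
tcp_rot: [[0.945, 0.327, 0.002], [0.327, -0.945, -0.001], [0.001, 0.001, -1.0]]
ft_force: [-0.4, -0.7, -0.5]
opening: 68.2
gripper_force: 0.0
```

Request:
{"op": "play_rows", "data": {
  "xyz": [
    [0,0,0],
    [0,0,0],
    [0,0,0],
    [0,0,0],
    [0,0,0],
    [0,0,0],
    [0,0,0],
    [0,0,0]
  ],
  "delta_rot": [
    [0,0,0],
    [0,0,0],
    [0,0,0],
    [0,0,0],
    [0,0,0],
    [0,0,0],
    [0,0,0],
    [0,0,0]
  ],
  "fingers": [0,0,0,0,0,0,0,0],
  "newtons": 20
}}

```text
time: 41.53
ee_pos: [480.8, -160.9, 98.3]
tcp_rot: [[0.945, 0.327, -0.0], [0.327, -0.945, 0.001], [-0.0, -0.001, -1.0]]
ft_force: [-0.9, 4.4, 1.1]
opening: 25.4
gripper_force: 20.0
```

```bash
python3 - <<'E'
from h import *
s=readout.sense(); R=np.array(s["tcp_rot"]); print(s["ee_pos"],s["ft_force"],s["torque"],s["opening"],s["joints"][5],np.arctan2(R[1,0],R[0,0]))
E
```

```text
[ 480.78609312 -160.88401384   98.30119703] [-0.90594811  4.44871309  1.11761565] [ 0.8388582   0.14459949 -0.02526402] 25.39737293693156 0.7955770799013088 0.33362328873256863
```

Request:
{"op": "play_rows", "data": {
  "xyz": [
    [0,0,0],
    [0,0,0],
    [0,0,0],
    [0,0,0],
    [0,0,0],
    [0,0,0],
    [0,0,0],
    [0,0,0],
    [0,0,0],
    [0,0,0]
  ],
  "delta_rot": [
    [0,0,0.12],
    [0,0,0.12],
    [0,0,0.12],
    [0,0,0.12],
    [0,0,0.12],
    [0,0,0.12],
    [0,0,0.12],
    [0,0,0.12],
    [0,0,0.12],
    [0,0,0.12]
  ],
  "fingers": [0,0,0,0,0,0,0,0,0,0]
}}

```text
time: 42.37
ee_pos: [480.4, -162.1, 98.3]
tcp_rot: [[0.644, -0.765, -0.001], [-0.765, -0.644, -0.001], [0.0, 0.002, -1.0]]
ft_force: [-7.0, -8.6, 2.2]
opening: 25.2
gripper_force: 20.0
```

Request:
{"op": "play_rows", "data": {
  "xyz": [
    [0,0,0],
    [0,0,0],
    [0,0,0],
    [0,0,0],
    [0,0,0],
    [0,0,0],
    [0,0,0]
  ],
  "delta_rot": [
    [0,0,0.12],
    [0,0,0.12],
    [0,0,0.12],
    [0,0,0.12],
    [0,0,0.07],
    [0,0,0],
    [0,0,0]
  ],
  "fingers": [0,0,0,0,0,0,0]
}}

```text
time: 42.95
ee_pos: [479.7, -162.2, 98.2]
tcp_rot: [[0.154, -0.988, -0.002], [-0.988, -0.154, -0.001], [0.001, 0.003, -1.0]]
ft_force: [-11.1, -11.3, 4.0]
opening: 25.1
gripper_force: 20.0
```

Request:
{"op": "play_rows", "data": {
  "xyz": [
    [0,0,0],
    [0,0,0],
    [0,0,0],
    [0,0,-0.015],
    [0,0,-0.03],
    [0,0,-0.04],
    [0,0,-0.04],
    [0,0,-0.04],
    [0,0,0],
    [0,0,0]
  ],
  "delta_rot": [
    [0,0,0],
    [0,0,0],
    [0,0,0],
    [0,0,0],
    [0,0,0],
    [0,0,0],
    [0,0,0],
    [0,0,0],
    [0,0,0],
    [0,0,0]
  ],
  "fingers": [0.7,0.7,0.7,0.7,0.7,0.7,0.7,0.7,0.7,0.7]
}}

```text
time: 43.78
ee_pos: [482.2, -161.8, 265.5]
tcp_rot: [[0.154, -0.988, 0.004], [-0.988, -0.154, -0.002], [0.003, -0.004, -1.0]]
ft_force: [0.7, 0.1, -0.4]
opening: 63.9
gripper_force: 0.0
```

```bash
python3 - <<'E'
from h import *
s=readout.sense(); R=np.array(s["tcp_rot"]); print(s["ee_pos"],s["joints"][5],np.arctan2(R[1,0],R[0,0]),R.round(2).tolist())
print(goto([460,-70,260],-1.416))
E
```

```text
[ 482.18186899 -161.76194715  265.51184208] 2.545540090436161 -1.415990511539565 [[0.15, -0.99, 0.0], [-0.99, -0.15, -0.0], [0.0, -0.0, -1.0]]
(array([-0.09409879,  0.00778912,  0.00523622]), array([-4.02175668e-03, -2.59681196e-03,  1.47103476e-05]))
```

Request:
{"op": "play_rows", "data": {
  "xyz": [
    [-0.03,0,0.015],
    [-0.03,0,0.015],
    [-0.025,0,0.015],
    [0,0,0],
    [0,0,0]
  ],
  "delta_rot": [
    [0,0,0],
    [0,0,0],
    [0,0,0],
    [0,0,0],
    [0,0,0]
  ],
  "fingers": [0.7,0.7,0.7,0.7,0.7]
}}

```text
time: 44.2
ee_pos: [466.7, -76.1, 216.8]
tcp_rot: [[0.156, -0.988, -0.003], [-0.988, -0.156, 0.001], [-0.002, 0.003, -1.0]]
ft_force: [-0.5, -0.6, 1.1]
opening: 64.0
gripper_force: 0.0
```

```bash
python3 - <<'E'
from h import *
import pickle
c=vision.get_calibration("wrist"); p=proj("wrist",[480.4,-161.5,61],c); print(p)
x,y=int(p[0]),int(p[1]); b=(max(x-75,0),max(y-60,0),x+75,y+60)
snap("wrist","w11",b); pickle.dump((c,b),open("w11.pkl","wb")); print(b)
E
```

```text
[253.99060154  98.63800425]
(178, 38, 328, 158)
```

View pics/w11.png

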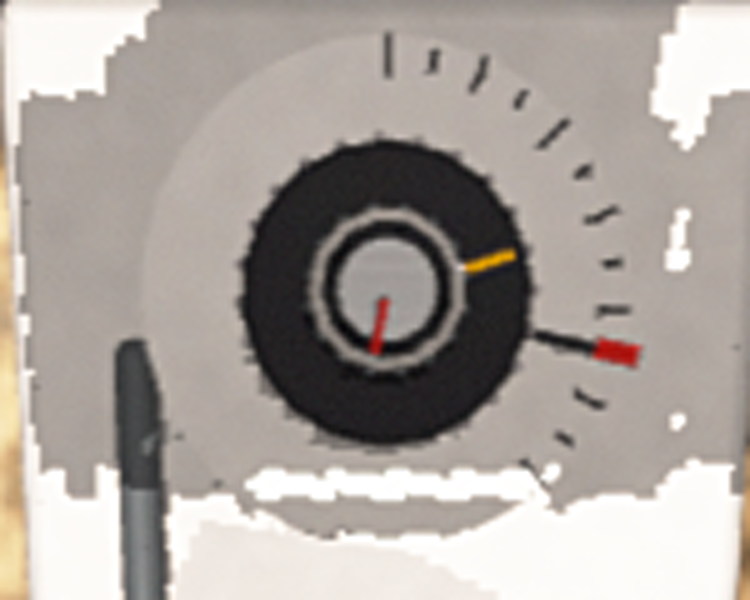

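The needle tip at (593,347) sits on the inner end of the red mark at (595,350). The ring's yellow index at (515,255) stands about 1.30 rad round, at its stop. The robot is clear, so I'm handing in.

```bash
python3 -c "
from plant import arm; print(arm.hand_in())"
```

```text
the job is handed in; nothing more can be done
None
```

I handed the job in after about 44 s of robot time, with the red, green and orange pods in the canister, the lid locked, the outer ring at its stop and the needle on the red mark; the hand-in returned no verdict.

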